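# Fetch the model from under the dust hood's sash and pin it on the articulator

### The arm

A 7-joint arm with a two-finger parallel gripper is mounted at the origin on the work surface. World frame = base frame: x ahead of the robot, y to its left, z up, the work surface at z = 0. Lengths are in m, angles in rad, forces in N, time in s.
With the tool pointing down it reaches from about 0.4 to 0.875 m from the base axis. Payload 19.3 kg.
Tool frame: the origin (TCP) lies midway between the tips of the shut fingers; the grasp point (between the pads) lies 19 mm behind it; z points along the fingers, y is the line along which they close (so a half turn about z gives the same grasp; the last joint's range is limited). The gripper opens to 85 mm and grips with 20 to 120 N. Pads are 22 mm wide; open, the fingers measure 114 mm over their backs; the gripper's body (76 mm by 85 mm) begins 54 mm behind the grasp point. The pads swing forward as they close: fully open they stand 13 mm farther back than shut.
Start: joints at [1.049, 0.521, -0.036, 1.599, 0.021, 1.021, -0.113], TCP at [0.273, -0.562, 0.231] pointing down, gripper open.
Joint ranges: [-2.91, 2.91], [-0.3, 2.13], [-1.5, 1.42], [0.17, 2.43], [-1.26, 4.41], [0.16, 1.93], [-2.52, 2.52]. Speed limits (rad/s): [1.89, 1.89, 2.39, 2.39, 3.01, 3.01, 3.01].

### API

Orientations are given as [roll, pitch, yaw] about the fixed x, y, z axes, in that order (R = Rz(yaw) Ry(pitch) Rx(roll)).
In Python, from workcell import bot gives the robot as it stands.
- The arm moves only by the tool move_arm, never from a script. Its argument "moves" is a list that holds one entry, the list of rows, each a list of 7 numbers: the opening, from 0 (shut) to 1 (fully open), then the shift along the tool's x, y, z in units of 1000 mm (1.0 is 1000 mm), then the turn, a rotation vector about the tool's x, y, z in units of 2 pi rad (1.0 is 2 pi rad). A call has 1 to 5 rows; each row is the pose to reach, as a shift and turn from the pose commanded when the call began, along the tool's axes at that moment, turning the shorter way round; what a row does not reach only later rows make up. A row lasts 1/10 s, in which the tool goes at most 50 mm and 8.59 degrees, less where a joint would pass 70% of its speed; a pose out of reach is approached as far as the arm can. A call with a number of a shift or a turn outside -1 to 1 is refused whole. A call with a gripper value outside its range is refused whole. The fingers move at their own pace and stop on an object; "force" is the grip in N (left out, the last holds). Time passes only in rows, so rows that repeat a pose let the fingers close. It gives the time, the measured TCP pose, the force, the opening and the grip force at its end, in the units of the state.
- bot.observe(): the state, without advancing time (a new reading comes with each control period).
- bot.grab_frame(name): name is "scene" or "top" or "wrist"; returns the picture (420x560x3 uint8, red, green, blue); there is no depth.
- bot.camera_params(name): a dict with "vertical_fov" (degrees; the focal length in pixels is half the picture's height over the tangent of half this angle, whatever the lens; pixels are square), "cx", "cy" (the principal point, pixels), "D" ([k1, k2, p1, p2, k3] as OpenCV has them; the pictures are not rectified), "R" (3x3) and "t" (3): a world point X has camera coordinates R X + t. Camera axes: x right, y down, z forward; pixel columns grow to the right and rows downward; lengths in m; the calibration is good to about 2 mm. A picture is of the moment at which its call begins: read the wrist's pose just before it. camera_params takes no time and is no camera call; for the wrist camera it gives the pose at the moment of the call.
- bot.job_done(): hands the job in; it is judged then, once.
The state is a dict: "clock": time; "qpos": joint angles; "qd": joint speeds; "joint_efforts": joint torques, N m; "position": TCP position; "tool_rot": TCP orientation; "force": force on the tool from outside, world axes, zero at the start; "moment": the same for the moment, N m; "grip_width": finger opening in m; "finger_force": force on a finger pad.
Only numpy, scipy, OpenCV 4.12 (cv2) and the standard library are available. Lean on these libraries where they do the work, as an engineer would, in place of code of your own. Each camera call takes 0.05 s, during which the arm holds its last target. There are 200 camera calls.

### The job

Raise the dust hood's blue-framed sash to a height where it stays up by itself, below the red marks on its rails, and let go of it. Then reach under it, bring out the plate with the yellow tooth model, keeping it level, and set it, without dropping it, on the red articulator so that both its holes drop over the two pins and it lies flat, fully down (either way round). Leave the sash standing open and everything else where it is.

Things in the scene. Friction and masses are not known exactly. Their poses are not given: they have to be found in the camera images.
- sash (a joint): rise of the sash, m: 0 shut (foot 50 mm above the bench), red marks at 0.295, stop at 0.31. It weighs 6.6 to 8.1 N, unseen, new each start. A brass counterweight lever carries 10.8 sin(3.5 q) N of it at rise q; the rails rub with 0.6 N, damping 30 N s/m. So it stays put only within 20 mm of its balance height, somewhere in 0.19 to 0.24: lower it sinks shut, higher it climbs by itself to the stop.
- sash_grip (a point): centre of the sash's black pull: a block 18 mm wide (y), 26 mm tall (z), standing out 42 mm from the sash to -x. This point is 33 mm in front of the sash's plane, 45 mm above its foot, 95 mm above the bench when shut, and rises with it. x points into the hood, z up. Room for the hand in front, beside and below; tilt it about 45 degrees (pointing in and down) to clear the sash.
- hood_mouth (a point): middle of the hood's mouth, in the sash's plane, on the hood's floor (6 mm above the bench, no sill); x points into the hood, z up. Mouth 320 mm wide, inside 220 mm deep, rails beside it 560 mm tall. Bars close the top at 205 mm height and panes the sides: the way in is under the raised sash.
- model_mid (a point): yellow tooth model on its aluminium plate, loose, 0.22 kg, 61 to 75 mm behind the sash's plane. Origin at its centre, 24 mm above the underside (48 mm tall in all). Plate 90 x 56 x 8 mm (x, y, z). Stone block on its middle, 50 mm (x) by 22 mm (y), up to 41 mm above the underside, teeth above; grip it across y. Two 7.6 mm through holes at x = +35 and -35 mm, y = 0. z up.
- base_top (a point): top face of the red articulator base, 116 x 80 mm, 20 mm above the bench. Origin midway between two fixed 6 mm steel pins, 7 mm tall with tapered tips, at x = +35 and -35 mm, y = 0. z up. Red posts and a folded-back arm, 150 mm tall, stand from 80 mm on at +x. With the plate fully down the model's centre is 24 mm above this point; perched on the pin tips, 31 mm.
- spare_mid (a point): a look-alike with RED stone on the same kind of pin plate (90 x 56 x 8 mm, 48 mm tall), origin half-way up; leave it alone
- burblock: dark wooden bur block 50 x 35 x 25 mm at the back of the hood; origin under its centre; leave it alone
- bottle: white bottle, 56 mm wide, 130 mm tall; leave it alone
- jar: amber jar, 60 mm wide, 70 mm tall; leave it alone
- cup: white cup, 70 mm wide, 80 mm tall; leave it alone
- brush: brush lying on the bench, 170 mm long; leave it alone
- spatula: spatula lying on the bench, 180 mm long; leave it alone

How it is judged:
By the outcome, as a careful person would: the job done as asked, in the order asked, and still so for the second after the job is handed in, with the robot touching nothing.
It also fails if it takes over 70 s, if anything falls off the work surface, if the arm or the gripper's body presses on something with over 40 N, if the wrist force passes 120 N, or if a joint passes its speed limit or range.

## Working session

There is one attempt and no reset: what is moved stays moved. The work goes in short steps, Python scripts to look and compute and a tool call to move; the robot and the scene stay as the last step left them, time stands still between calls to the robot, and variables do not carry over. Pictures are saved under pics/ and viewed, at most 10 in all, crops included, and the job is handed in when it is done.

Besides the shell and the picture viewer there is one more tool, called after "Request:" as name(argument=value, ...) on one line, values as JSON. move_arm: Moves the arm, as the interface text tells. Shifts and turns lie within -1 to 1; 1 stands for 1000 mm of shift or 2 pi rad of turn. Its arguments: {"type":"object","properties":{"moves":{"type":"array"},"force":{"type":"number"}},"required":["moves"]}

```bash
mkdir -p pics; ls; python3 - <<'E'
from workcell import bot
import cv2,numpy as np
s=bot.observe();print({k:np.round(v,3).tolist() for k,v in s.items()})
for n in ["scene","top"]:
    f=bot.grab_frame(n);cv2.imwrite(f"pics/{n}0.png",f[:,:,::-1])
    p=bot.camera_params(n);print(n,{k:np.round(v,4).tolist() for k,v in p.items()})
p=bot.camera_params("wrist");print({k:np.round(v,4).tolist() for k,v in p.items()})
E
```

```text
pics
{'clock': 0.0, 'qpos': [1.049, 0.522, -0.036, 1.6, 0.021, 1.021, -0.113], 'qd': [0.0, -0.001, 0.002, -0.001, 0.001, 0.0, -0.0], 'joint_efforts': [0.002, -92.71, 1.981, -36.992, 0.018, 0.008, 0.0], 'position': [0.273, -0.562, 0.231], 'tool_rot': [-3.14, 0.0, 0.452], 'force': [-0.221, 0.164, -0.392], 'moment': [-0.034, 0.048, 0.04], 'finger_force': 0.0, 'grip_width': 0.086}
scene {'vertical_fov': 55.0134, 'cx': 282.9743, 'cy': 204.1238, 'D': [-0.0208, 0.0, 0.0, 0.0, 0.0], 'R': [[-0.8312, 0.5557, -0.0185], [0.4492, 0.6515, -0.6113], [-0.3276, -0.5164, -0.7912]], 't': [0.5172, -0.1965, 1.1438]}
top {'vertical_fov': 46.8178, 'cx': 281.0442, 'cy': 207.8055, 'D': [-0.1711, 0.0, 0.0, 0.0, 0.0], 'R': [[-0.002, -0.9999, -0.0123], [-0.9819, 0.0043, -0.1894], [0.1894, 0.0118, -0.9818]], 't': [-0.0495, 0.6028, 1.2112]}
{'vertical_fov': 58.573, 'cx': 281.1353, 'cy': 207.8877, 'D': [0.0262, 0.0, 0.0, 0.0, 0.0], 'R': [[0.4372, -0.8994, -0.0022], [-0.8596, -0.4186, 0.2929], [-0.2644, -0.1262, -0.9561]], 't': [-0.6246, -0.0383, 0.3797]}
```

View pics/scene0.png

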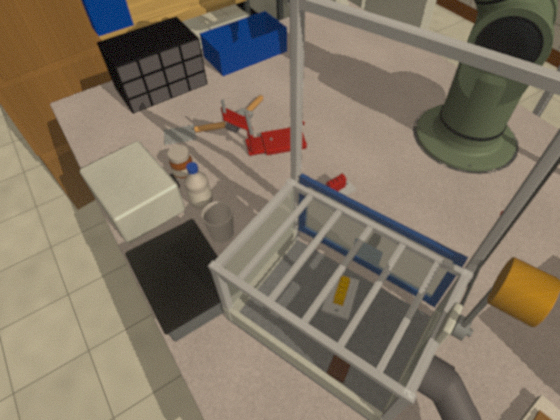

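View pics/top0.png

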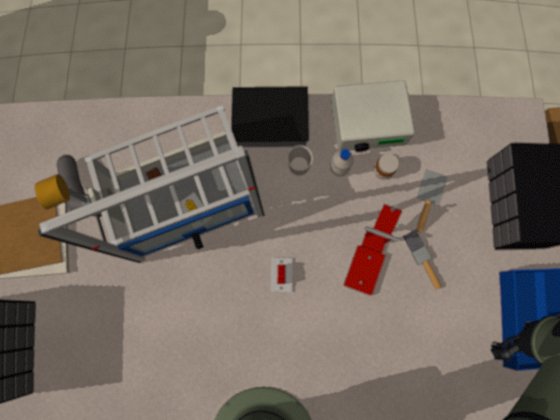

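The scene view shows the hood with its blue sash at about (380,240), the yellow model at (342,292) and the red base at (275,140). In the top view the sash foot runs from (105,250) to (255,208), with the black pull at (198,240), the model at (190,205), the base at (366,268) and the red spare at (282,274). I'll enlarge these.

```bash
python3 - <<'E'
import cv2,numpy as np
t=cv2.imread("pics/top0.png");s=cv2.imread("pics/scene0.png")
a=cv2.resize(t[180:280,140:270],None,fx=4,fy=4,interpolation=cv2.INTER_CUBIC) #520x400 origin(140,180)
b=cv2.resize(t[240:300,335:395],(280,280),interpolation=cv2.INTER_CUBIC) #x4.667
c=cv2.resize(s[260:330,305:375],(280,280),interpolation=cv2.INTER_CUBIC)#x4 
d=cv2.resize(s[170:220,290:420],(520,200),interpolation=cv2.INTER_CUBIC)#x4
im=np.zeros((600,800,3),np.uint8);im[:400,:520]=a;im[400:,:520]=d;im[:280,520:]=b;im[300:580,520:]=c
cv2.imwrite("pics/crop1.png",im)
E
```

```text
(no output)
```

View pics/crop1.png

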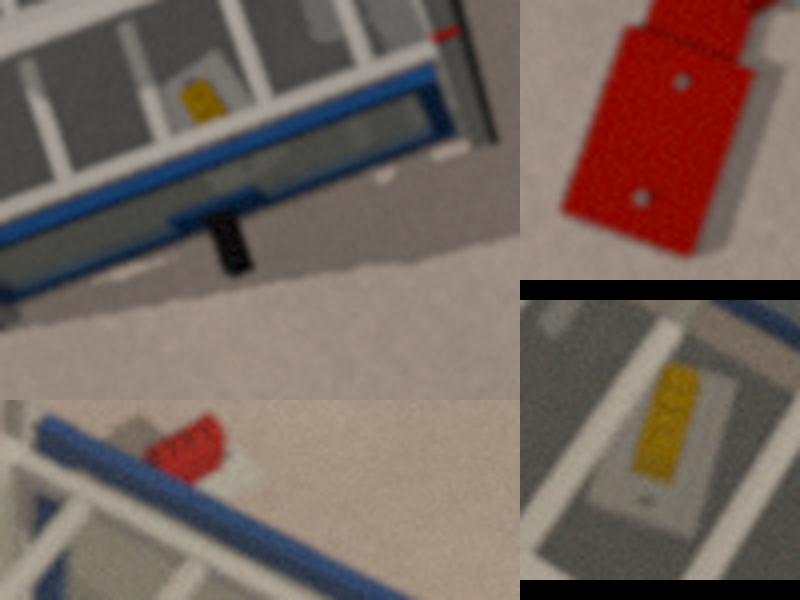

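The crops show the base pins at top-image pixels (369.7,257.6) and (360.9,282.4), the sash foot from (145,254) to (254,214), and the pull from (196,236) to (199,247). In the scene image the model block is centred at (341.8,290.5), and one hole is at (336.3,310).

```bash
cat > h.py <<'E'
import numpy as np,cv2
from workcell import bot
from scipy.spatial.transform import Rotation as Rn
def cam(n,p=None):
    p=p or bot.camera_params(n);f=210/np.tan(np.radians(p["vertical_fov"])/2)
    return np.array([[f,0,p["cx"]],[0,f,p["cy"]],[0,0,1]]),np.array(p["D"],float),np.array(p["R"]),np.array(p["t"])
def ray(n,px,z,c=None):
    K,D,R,t=c or cam(n)
    u=cv2.undistortPoints(np.array([[px]],float),K,D)[0,0]
    d=R.T@np.array([u[0],u[1],1]);o=-R.T@t
    return o+d*(z-o[2])/d[2]
def proj(n,X,c=None):
    K,D,R,t=c or cam(n)
    return cv2.projectPoints(np.atleast_2d(X).astype(float),cv2.Rodrigues(R)[0],t,K,D)[0][:,0]
def toolmove(goal_p,goal_R,cur_p,cur_R):
    "shift (m) and turn (2pi) in current tool axes"
    return np.round(cur_R.T@(np.array(goal_p)-cur_p),4),np.round(Rn.from_matrix(cur_R.T@goal_R).as_rotvec()/2/np.pi,4)
def cur():
    s=bot.observe();return np.array(s["position"]),Rn.from_euler("xyz",s["tool_rot"]).as_matrix()
E
python3 - <<'E'
from h import *
P=lambda n,px,z,l:print(l,np.round(ray(n,px,z),4))
P("top",(369.7,257.6),.026,"pin+");P("top",(360.9,282.4),.026,"pin-")
a=ray("top",(145,254.25),.05);b=ray("top",(253.75,213.75),.05);print("foot",a,b,np.degrees(np.arctan2(-(b-a)[0],(b-a)[1])),np.degrees(np.arctan2((b-a)[1],(b-a)[0])))
# pull top face z=.108 ; corners
for q in [(209,217),(236,210),(222,275),(250,267)]: P("top",(140+q[0]/4,180+q[1]/4),.108,"pull")
for q in [(690,538),(588,500),(738,375)]: P("scene",(305+(q[0]-520)/4,260+(q[1]-300)/4),.014,"platecorner")
P("scene",(336.25,310),.014,"hole")
P("scene",(341.75,290.5),.054,"block top")
for q in [(683,370),(652,480)]:P("scene",(305+(q[0]-520)/4,260+(q[1]-300)/4),.052,"blk end")
for q in [(215,50),(165,85),(245,100)]:P("top",(140+q[0]/4,180+q[1]/4),.014,"plate top view")
P("top",(140+203/4,180+102/4),.054,"block top view")
P("top",(282,274),.048,"spare")
P("top",(435,34),.345,"")
E
```

```text
pin+ [ 0.4737 -0.2851  0.026 ]
pin- [ 0.4087 -0.2599  0.026 ]
foot [0.48116031 0.3070149  0.05      ] [0.58849953 0.0204434  0.05      ] -159.4658853611891 -69.4658853611891
pull [0.5264 0.1705 0.108 ]
pull [0.5309 0.1535 0.108 ]
pull [0.49   0.1612 0.108 ]
pull [0.495  0.1437 0.108 ]
platecorner [0.6255 0.2377 0.014 ]
platecorner [0.6555 0.1929 0.014 ]
platecorner [0.5471 0.1819 0.014 ]
hole [0.6317 0.2092 0.014 ]
block top [0.6107 0.1947 0.054 ]
blk end [0.5851 0.1761 0.052 ]
blk end [0.6352 0.2139 0.052 ]
plate top view [0.6549 0.1887 0.014 ]
plate top view [0.6305 0.2226 0.014 ]
plate top view [0.6198 0.1668 0.014 ]
block top view [0.6106 0.1876 0.054 ]
spare [ 0.4309 -0.0534  0.048 ]
 [ 0.9447 -0.4027  0.345 ]
```

```bash
cat >> h.py <<'E'
def RT(yaw,a):
    "tool pointing along yaw (deg), a deg below horizontal, tool x up, tool y to the right"
    y,a=np.radians([yaw,a]);n=np.array([np.cos(y),np.sin(y),0]);k=np.array([0,0,1.])
    z=np.cos(a)*n-np.sin(a)*k;x=np.sin(a)*n+np.cos(a)*k
    return np.c_[x,np.cross(z,x),z]
def go(p,R):
    cp,cR=cur();print("shift",*toolmove(p,R,cp,cR))
E
python3 - <<'E'
from h import *
p,R=cur();K,D,Rc,t=cam("wrist");o=-Rc.T@t
print("cam in tool",R.T@(o-p),"fwd",R.T@Rc[2],"right",R.T@Rc[0])
go((.40,-.25,.30),RT(0,75))
E
```

```text
cam in tool [ 0.07507902  0.00051441 -0.14213257] fwd [-2.92909711e-01 -9.22071950e-04  9.56139661e-01] right [6.55991215e-04 9.99999106e-01 1.16532905e-03]
shift [ 0.2507 -0.2252 -0.069 ] [-0.0096  0.041   0.0715]
```

Request:
move_arm(moves=[[[1, 0.25, -0.225, -0.07, -0.0096, 0.041, 0.0715], [1, 0.25, -0.225, -0.07, -0.0096, 0.041, 0.0715], [1, 0.25, -0.225, -0.07, -0.0096, 0.041, 0.0715], [1, 0.25, -0.225, -0.07, -0.0096, 0.041, 0.0715], [1, 0.25, -0.225, -0.07, -0.0096, 0.041, 0.0715]]])

```text
clock: 0.6
position: [0.3642, -0.3339, 0.2823]
tool_rot: [3.141, -0.263, -0.005]
force: [1.4, -1.5, 1.2]
grip_width: 0.0853
finger_force: 0.0
```

```bash
python3 - <<'E'
from h import *
print(cur()[0],bot.observe()["qpos"])
go((.42,.0,.30),RT(15,55))
E
```

```text
[ 0.36424493 -0.33388095  0.28231986] [ 0.83499416  0.16937683 -0.11061459  2.01771208 -0.2229386   0.7688973
 -0.70165336]
shift [ 0.0569 -0.3341 -0.003 ] [ 0.0181  0.055  -0.0386]
```

Request:
move_arm(moves=[[[1, 0.057, -0.334, -0.003, 0.018, 0.055, -0.0386], [1, 0.057, -0.334, -0.003, 0.018, 0.055, -0.0386], [1, 0.057, -0.334, -0.003, 0.018, 0.055, -0.0386], [1, 0.057, -0.334, -0.003, 0.018, 0.055, -0.0386], [1, 0.057, -0.334, -0.003, 0.018, 0.055, -0.0386]]])

```text
clock: 1.1
position: [0.4004, -0.1127, 0.2927]
tool_rot: [3.14, -0.61, 0.266]
force: [2.3, -0.8, 0.7]
grip_width: 0.0856
finger_force: 0.0
```

```bash
python3 - <<'E'
from h import *
print(cur()[0],bot.observe()["qpos"])
n=np.array([.9365,.3507,0])
R=RT(20.5,45);g=np.array([.509,.1546,.095])
go(g-R[:,2]*.13,R)
E
```

```text
[ 0.40038609 -0.11270108  0.29272196] [ 0.8374691  -0.06278266 -0.39291468  2.38387886 -0.93113195  0.51144987
 -0.10364458]
shift [ 0.0079 -0.2211  0.1343] [ 0.0096  0.0279 -0.0111]
```

Request:
move_arm(moves=[[[1, 0.008, -0.22, 0.134, 0.0096, 0.0279, -0.011], [1, 0.008, -0.22, 0.134, 0.0096, 0.0279, -0.011], [1, 0.008, -0.22, 0.134, 0.0096, 0.0279, -0.011], [1, 0.008, -0.22, 0.134, 0.0096, 0.0279, -0.011], [1, 0.008, -0.22, 0.134, 0.0096, 0.0279, -0.011]]])

```text
clock: 1.6
position: [0.4228, -0.0763, 0.2637]
tool_rot: [-3.115, -0.675, 0.324]
force: [1.2, -0.5, -0.0]
grip_width: 0.0858
finger_force: 0.0
```

```bash
python3 - <<'E'
from h import *
p,R=cur();print(p,bot.observe()["tool_rot"],bot.observe()["qpos"])
f=bot.grab_frame("wrist");cv2.imwrite("pics/w1.png",f[:,:,::-1])
np.savez("w1.npz",**{k:np.array(v) for k,v in bot.camera_params("wrist").items()})
R=RT(20.5,45);g=np.array([.509,.1546,.095])
print(proj("wrist",[g,(.602,.188,.03)]));go(g-R[:,2]*.13,R)
E
```

```text
[ 0.4228352  -0.07631803  0.26365187] [-3.11470829 -0.67484561  0.32397815] [ 1.4840078   0.09823897 -1.14728073  2.41554701 -1.15674061  0.37338401
  0.1615759 ]
[[ 99.24868705 155.41757931]
 [138.07456771 112.47577816]]
shift [ 0.0006 -0.1828  0.104 ] [-0.0015  0.0171 -0.0038]
```

View pics/w1.png

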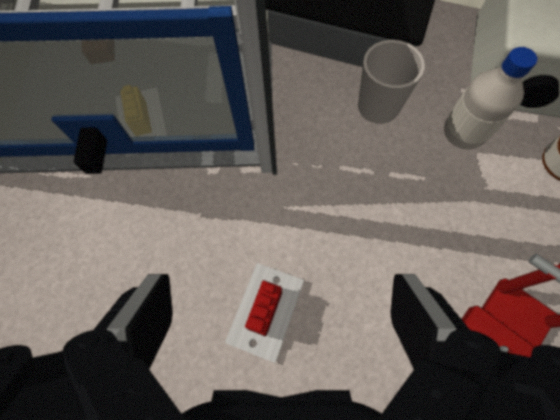

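The wrist view shows the pull at (90,150), the model behind the glass at (135,110) and the spare at (264,310). The arm is folded up near a joint limit, so I'll move it outward, tool more vertical, to free the posture.

```bash
python3 - <<'E'
from h import *
# pull and model pixel refinement from w1
d=np.load("w1.npz");K=cam("wrist",{k:d[k] for k in d})
print("pull top front mid",ray("wrist",(90,150),.095,K), "model blk",ray("wrist",(135,110),.045,K))
go((.50,-.13,.36),RT(0,88))
E
```

```text
pull top front mid [0.51139833 0.16653769 0.095     ] model blk [0.59607921 0.18263236 0.045     ]
shift [ 0.1028  0.0767 -0.0437] [-0.023  -0.1007  0.0512]
```

Request:
move_arm(moves=[[[1, 0.103, 0.077, -0.044, -0.023, -0.1, 0.051], [1, 0.103, 0.077, -0.044, -0.023, -0.1, 0.051], [1, 0.103, 0.077, -0.044, -0.023, -0.1, 0.051], [1, 0.103, 0.077, -0.044, -0.023, -0.1, 0.051], [1, 0.103, 0.077, -0.044, -0.023, -0.1, 0.051]]])

```text
clock: 2.15
position: [0.4806, -0.106, 0.3344]
tool_rot: [-3.039, -0.429, 0.205]
force: [-0.6, 0.7, -0.8]
grip_width: 0.0855
finger_force: 0.0
```

```bash
python3 - <<'E'
from h import *
print(cur()[0],np.round(bot.observe()["qpos"],3),bot.observe()["tool_rot"])
go((.46,.08,.34),RT(14,75))
E
```

```text
[ 0.48060528 -0.10598048  0.3343988 ] [ 1.129  0.113 -0.896  2.031 -0.29   0.718 -0.904] [-3.03904141 -0.42906126  0.20455793]
shift [ 0.0183 -0.1851  0.0213] [-0.0141 -0.0269 -0.0046]
```

Request:
move_arm(moves=[[[1, 0.04, -0.06, -0.03, -0.014, -0.05, -0.005], [1, 0.04, -0.06, -0.03, -0.014, -0.05, -0.005], [1, 0.04, -0.06, -0.03, -0.014, -0.05, -0.005], [1, 0.04, -0.06, -0.03, -0.014, -0.05, -0.005], [1, 0.04, -0.06, -0.03, -0.014, -0.05, -0.005]]])

```text
clock: 2.65
position: [0.4902, -0.0446, 0.3833]
tool_rot: [-3.139, -0.122, 0.258]
force: [-0.6, -0.2, -1.0]
grip_width: 0.0855
finger_force: 0.0
```

```bash
python3 - <<'E'
from h import *
print(cur()[0],np.round(bot.observe()["qpos"],3),bot.observe()["tool_rot"])
go((.46,.08,.36),RT(14,78))
E
```

```text
[ 0.49022411 -0.04461509  0.38334544] [ 0.789  0.18  -0.912  1.771  0.133  1.142 -1.467] [-3.1390706  -0.12188597  0.25829658]
shift [-0.0002 -0.1281  0.0238] [-0.0008  0.0139  0.0022]
```

Request:
move_arm(moves=[[[1, 0.0, -0.128, 0.024, -0.001, 0.014, 0.002], [1, 0.0, -0.128, 0.024, -0.001, 0.014, 0.002], [1, 0.0, -0.128, 0.024, -0.001, 0.014, 0.002], [1, 0.0, -0.128, 0.024, -0.001, 0.014, 0.002]]])

```text
clock: 3.05
position: [0.4588, 0.0812, 0.3595]
tool_rot: [3.139, -0.21, 0.246]
force: [-0.3, -1.2, 0.0]
grip_width: 0.0854
finger_force: 0.0
```

```bash
python3 - <<'E'
from h import *
print(cur()[0],np.round(bot.observe()["qpos"],3),bot.observe()["tool_rot"])
R=RT(20.5,50);g=np.array([.509,.157,.095])
go(g-R[:,2]*.10+[0,0,.03],R)
E
```

```text
[0.45882681 0.0812197  0.35948646] [ 0.666  0.08  -1.019  1.934  0.112  0.959 -1.725] [ 3.13886778 -0.21002228  0.24619436]
shift [-0.0297 -0.0545  0.1549] [ 0.0083  0.0776 -0.016 ]
```

Request:
move_arm(moves=[[[1, -0.03, -0.054, 0.155, 0.0083, 0.0776, -0.016], [1, -0.03, -0.054, 0.155, 0.0083, 0.0776, -0.016], [1, -0.03, -0.054, 0.155, 0.0083, 0.0776, -0.016], [1, -0.03, -0.054, 0.155, 0.0083, 0.0776, -0.016], [1, -0.03, -0.054, 0.155, 0.0083, 0.0776, -0.016]]])

```text
clock: 3.55
position: [0.4602, 0.0961, 0.2584]
tool_rot: [3.098, -0.548, 0.318]
force: [1.3, 1.1, 0.4]
grip_width: 0.0853
finger_force: 0.0
```

```bash
python3 - <<'E'
from h import *
print(cur()[0],np.round(bot.observe()["qpos"],3),bot.observe()["tool_rot"])
R=RT(20.5,50);g=np.array([.509,.157,.095])
go(g-R[:,2]*.10+[0,0,.03],R)
f=bot.grab_frame("wrist");cv2.imwrite("pics/w2.png",f[:,:,::-1])
np.savez("w2.npz",**{k:np.array(v) for k,v in bot.camera_params("wrist").items()})
print(proj("wrist",[g,(.602,.188,.03)]))
E
```

```text
[0.46022015 0.09611703 0.25836473] [ 0.664  0.093 -1.077  2.347  0.685  0.259 -2.277] [ 3.09827924 -0.547797    0.31762071]
shift [-0.0286 -0.0421  0.0473] [ 0.0106  0.024  -0.0047]
[[222.46298315 214.93676405]
 [230.08101875 142.54757119]]
```

View pics/w2.png

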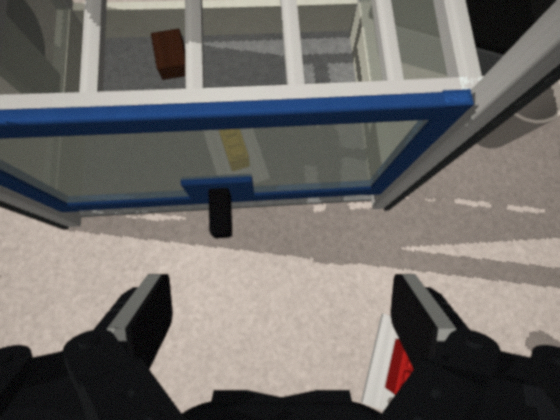

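The view shows the pull at (221,212), the model through the glass at (235,150) and the bur block at (168,52). Wrist joints 6 and 7 are close to their limits, so I'll fit the arm's kinematics from the logged poses and plan the posture.

```bash
cat > kin.py <<'E'
import numpy as np,json,itertools
from scipy.optimize import least_squares
from scipy.spatial.transform import Rotation as Rn
LO=np.array([-2.91,-.3,-1.5,.17,-1.26,.16,-2.52]);HI=np.array([2.91,2.13,1.42,2.43,4.41,1.93,2.52])
Rz=lambda a:Rn.from_euler('z',a).as_matrix()
Ry=lambda a:Rn.from_euler('y',a).as_matrix()
def fk(q,w,sg):
    # w: (x,z) offsets per joint 1..7 frames then q7 offset
    p=np.zeros(3);R=np.eye(3)
    for i in range(7):
        R=R@(Rz(sg[i]*q[i]+(w[14] if i==6 else 0)) if i%2==0 else Ry(q[i]))
        p=p+R@np.array([w[2*i],0,w[2*i+1]])
    return p,R
E
python3 - <<'E'
from kin import *
from h import bot
s=bot.observe()
S=[([1.049,.5215,-.036,1.5995,.021,1.021,-.113],[.273,-.562,.231],[-3.14,0,.452]),
([0.83499416,0.16937683,-0.11061459,2.01771208,-0.2229386,0.7688973,-0.70165336],[0.36424,-0.33388,0.28232],[3.141,-.263,-.005]),
([0.8374691,-0.06278266,-0.39291468,2.38387886,-0.93113195,0.51144987,-0.10364458],[0.400386,-0.112701,0.292722],[3.14,-.61,.266]),
([1.4840078,0.09823897,-1.14728073,2.41554701,-1.15674061,0.37338401,0.1615759],[0.4228352,-0.07631803,0.26365187],[-3.11470829,-0.67484561,0.32397815]),
([1.129,0.113,-0.896,2.031,-0.29,0.718,-0.904],[0.48060528,-0.10598048,0.3343988],[-3.03904141,-0.42906126,0.20455793]),
([.789,.18,-.912,1.771,.133,1.142,-1.467],[0.49022411,-0.04461509,0.38334544],[-3.1390706,-0.12188597,0.25829658]),
([.666,.08,-1.019,1.934,.112,.959,-1.725],[0.45882681,0.0812197,0.35948646],[3.13886778,-0.21002228,0.24619436]),
(s["qpos"],s["position"],s["tool_rot"])]
best=None
for c in itertools.product([1,-1],repeat=4):
    sg=[c[0],1,c[1],1,c[2],1,c[3]]
    def res(w):
        o=[]
        for q,p,e in S:
            P,R=fk(q,w,sg);o+=list((P-p)*5)+list((R-Rn.from_euler('xyz',e).as_matrix()).ravel())
        return np.r_[o,1e-3*w[:14]]
    for w7 in (0,1.57,3.14,-1.57):
        w0=np.zeros(15);w0[[1,5,9,13]]=.35,.4,.4,.25;w0[14]=w7
        r=least_squares(res,w0)
        if best is None or r.cost<best[0]: best=(r.cost,sg,r.x,np.abs(r.fun[:-14]).max())
print(best[0],best[1],np.round(best[2],3),best[3])
json.dump([list(map(float,best[2])),best[1]],open("kin.json","w"))
E
```

```text
0.026002504720125556 [-1, 1, -1, 1, -1, 1, -1] [ 0.045  0.475  0.016  0.239  0.057  0.239  0.087  0.207 -0.022  0.208
  0.029  0.176 -0.059  0.177  1.569] 0.12510517767789164
```

```bash
cat > kin.py <<'E'
import numpy as np,json,itertools
from scipy.optimize import least_squares
from scipy.spatial.transform import Rotation as Rn
LO=np.array([-2.91,-.3,-1.5,.17,-1.26,.16,-2.52]);HI=np.array([2.91,2.13,1.42,2.43,4.41,1.93,2.52])
def Rz(a):c,s=np.cos(a),np.sin(a);return np.array([[c,-s,0],[s,c,0],[0,0,1]])
def Ry(a):c,s=np.cos(a),np.sin(a);return np.array([[c,0,s],[0,1,0],[-s,0,c]])
# w: z offsets d0..d3 (shoulder,upper,fore,tool), x offsets (3), y offsets(3), angle offsets(7)
def fk(q,w,sg):
    p=np.zeros(3);R=np.eye(3)
    for i in range(7):
        a=sg[i]*q[i]+w[10+i];R=R@(Rz(a) if i%2==0 else Ry(a))
        if i%2==0:
            k=i//2;p=p+R@np.array([w[4+k] if k<3 else 0,w[7+k] if k<3 else 0,w[k]])
    return p,R
E
python3 - <<'E'
from kin import *
from h import bot
s=bot.observe()
S=[([1.049,.5215,-.036,1.5995,.021,1.021,-.113],[.273,-.562,.231],[-3.14,0,.452]),
([0.83499416,0.16937683,-0.11061459,2.01771208,-0.2229386,0.7688973,-0.70165336],[0.36424,-0.33388,0.28232],[3.141,-.263,-.005]),
([0.8374691,-0.06278266,-0.39291468,2.38387886,-0.93113195,0.51144987,-0.10364458],[0.400386,-0.112701,0.292722],[3.14,-.61,.266]),
([1.4840078,0.09823897,-1.14728073,2.41554701,-1.15674061,0.37338401,0.1615759],[0.4228352,-0.07631803,0.26365187],[-3.11470829,-0.67484561,0.32397815]),
([1.129,0.113,-0.896,2.031,-0.29,0.718,-0.904],[0.48060528,-0.10598048,0.3343988],[-3.03904141,-0.42906126,0.20455793]),
([.789,.18,-.912,1.771,.133,1.142,-1.467],[0.49022411,-0.04461509,0.38334544],[-3.1390706,-0.12188597,0.25829658]),
([.666,.08,-1.019,1.934,.112,.959,-1.725],[0.45882681,0.0812197,0.35948646],[3.13886778,-0.21002228,0.24619436]),
(s["qpos"],s["position"],s["tool_rot"])]
S=[(q,np.array(p),Rn.from_euler('xyz',e).as_matrix()) for q,p,e in S]
json.dump([[list(map(float,q)),p.tolist(),R.tolist()] for q,p,R in S],open("samples.json","w"))
L=[]
for c in itertools.product([1,-1],repeat=6):
    sg=[c[0],1,c[1],c[2],c[3],c[4],c[5]]
    def res(w):
        o=[]
        for q,p,R0 in S:
            P,R=fk(q,w,sg);o+=list((P-p)*3)+list((R-R0).ravel())
        return np.r_[o,1e-3*w]
    w0=np.zeros(17);w0[:4]=.35,.4,.4,.25
    for w7 in (0,1.57,3.14,-1.57):
        w0[16]=w7
        r=least_squares(res,w0,max_nfev=60);L.append((r.cost,sg,r.x,np.abs(r.fun[:-17]).max()))
L.sort(key=lambda b:b[0])
for b in L[:4]: print(b[0],b[1],np.round(b[2],3),b[3])
b=L[0];json.dump([list(map(float,b[2])),b[1]],open("kin.json","w"))
E
```

```text
7.695656289685454e-06 [-1, 1, -1, 1, -1, 1, -1] [ 3.20e-01  5.30e-01  4.21e-01  3.28e-01  0.00e+00 -0.00e+00  0.00e+00
 -2.10e-02 -3.70e-02 -0.00e+00 -0.00e+00  1.00e-03 -0.00e+00  0.00e+00
 -0.00e+00 -0.00e+00  1.57e+00] 0.0012001803957388097
7.695656289685569e-06 [-1, 1, -1, 1, -1, 1, -1] [ 3.20e-01  5.30e-01  4.21e-01  3.28e-01  0.00e+00 -0.00e+00  0.00e+00
 -2.10e-02 -3.70e-02 -0.00e+00 -0.00e+00  1.00e-03 -0.00e+00  0.00e+00
 -0.00e+00 -0.00e+00  1.57e+00] 0.0012001805265771952
7.695656289686741e-06 [-1, 1, -1, 1, -1, 1, -1] [ 3.20e-01  5.30e-01  4.21e-01  3.28e-01  0.00e+00 -0.00e+00  0.00e+00
 -2.10e-02 -3.70e-02 -0.00e+00 -0.00e+00  1.00e-03 -0.00e+00  0.00e+00
 -0.00e+00 -0.00e+00  1.57e+00] 0.0012001804507263713
7.695656289694891e-06 [-1, 1, -1, 1, -1, 1, -1] [ 3.20e-01  5.30e-01  4.21e-01  3.28e-01  0.00e+00 -0.00e+00  0.00e+00
 -2.10e-02 -3.70e-02 -0.00e+00 -0.00e+00  1.00e-03 -0.00e+00  0.00e+00
 -0.00e+00 -0.00e+00  1.57e+00] 0.0012001804518419162
```

```bash
cat >> kin.py <<'E'
W,SG=json.load(open("kin.json"));W=np.array(W)
def ik(p,R,q0):
    f=lambda q:(lambda P,Q:np.r_[(P-p)*3,(Q-R).ravel()])(*fk(q,W,SG))
    m=.04
    r=least_squares(f,np.clip(q0,LO+m+.01,HI-m-.01),bounds=(LO+m,HI-m),max_nfev=60)
    return r.x,np.abs(r.fun).max()
def family(p,R,n=40,seed=0):
    g=np.random.default_rng(seed);out=[]
    for _ in range(n):
        q,e=ik(np.array(p),R,g.uniform(LO,HI))
        if e<2e-3: out.append(q)
    return np.array(out)
E
python3 - <<'E'
from kin import *
from h import RT,bot
q=np.array(bot.observe()["qpos"]);print(fk(q,W,SG)[0],bot.observe()["position"])
flip=np.diag([-1,-1,1.])
n=np.array([np.cos(np.radians(20.5)),np.sin(np.radians(20.5)),0])
g=np.array([.510,.158,.095])
def tcp(gp,R):return gp+R[:,2]*.019
for name,gp,yaw,As in [("pull0",g,20.5,(60,50,40)),("pull.21",g+[0,0,.21],20.5,(60,50,40)),("model",np.array([.600,.187,.038]),35.5,(45,35)),("base",np.array([.441,-.2725,.055]),-21.2,(45,35))]:
  for a in As:
    for fl in (0,1):
      R=RT(yaw,a)@(flip if fl else np.eye(3))
      F=family(tcp(gp,R),R,16)
      if len(F)==0: print(name,a,fl,"none");continue
      mg=np.min(np.c_[F-LO,HI-F],1);i=np.argsort(-mg)[:2]
      print(name,a,fl,len(F),[(round(mg[j],2),np.round(F[j],2).tolist()) for j in i])
E
```

```text
[0.45923718 0.09438263 0.25793034] [0.45930602 0.09433923 0.25787827]
pull0 60 0 6 [(np.float64(0.09), [-0.06, 0.58, -0.46, 2.34, 2.35, 0.37, 2.37]), (np.float64(0.07), [-0.01, 0.59, -0.53, 2.33, 2.27, 0.4, 2.45])]
pull0 60 1 9 [(np.float64(0.11), [0.36, 0.78, -1.04, 2.32, 1.95, 0.69, -0.24]), (np.float64(0.11), [0.25, 0.7, -0.88, 2.32, 2.02, 0.57, -0.36])]
pull0 50 0 none
pull0 50 1 none
pull0 40 0 none
pull0 40 1 none
pull.21 60 0 9 [(np.float64(0.27), [0.56, 0.23, -1.12, 2.14, 0.67, 0.45, -2.25]), (np.float64(0.24), [0.59, 0.25, -1.16, 2.14, 0.71, 0.47, -2.28])]
pull.21 60 1 7 [(np.float64(0.29), [0.55, 0.23, -1.11, 2.14, 0.67, 0.45, 0.9]), (np.float64(0.28), [0.52, 0.22, -1.06, 2.14, 0.63, 0.44, 0.93])]
pull.21 50 0 none
pull.21 50 1 5 [(np.float64(0.17), [0.74, 0.27, -1.33, 2.26, 1.34, 0.35, 0.25]), (np.float64(0.15), [0.75, 0.28, -1.35, 2.26, 1.35, 0.36, 0.24])]
pull.21 40 0 none
pull.21 40 1 7 [(np.float64(0.04), [0.81, 0.37, -1.46, 2.39, 2.04, 0.5, -0.41]), (np.float64(0.04), [0.76, 0.31, -1.37, 2.39, 2.11, 0.44, -0.5])]
model 45 0 5 [(np.float64(0.19), [-0.31, 0.84, 0.03, 2.24, 3.53, 0.73, 1.5]), (np.float64(0.18), [-0.59, 0.91, 0.4, 2.25, 3.7, 0.9, 1.17])]
model 45 1 8 [(np.float64(0.23), [0.46, 1.09, -0.98, 2.2, 2.63, 0.66, -0.26]), (np.float64(0.23), [0.39, 1.03, -0.88, 2.2, 2.73, 0.63, -0.43])]
model 35 0 6 [(np.float64(0.14), [-0.31, 0.94, 0.07, 2.29, 3.51, 1.07, 1.54]), (np.float64(0.13), [-0.43, 0.97, 0.22, 2.3, 3.55, 1.13, 1.42])]
model 35 1 8 [(np.float64(0.18), [0.66, 1.41, -1.21, 2.25, 2.75, 0.86, -0.0]), (np.float64(0.18), [0.54, 1.23, -1.01, 2.25, 2.93, 0.81, -0.36])]
base 45 0 none
base 45 1 none
base 35 0 none
base 35 1 none
```

```bash
python3 - <<'E'
from kin import *
from h import RT,bot
flip=np.diag([-1,-1,1.])
g=np.array([.510,.158,.095])
def tcp(gp,R):return gp+R[:,2]*.019
for name,gp,yaw,As in [("pull0",g,20.5,(55,60,65)),("pull.21",g+[0,0,.21],20.5,(55,65)),("model",np.array([.600,.187,.038]),35.5,(50,55)),("base",np.array([.441,-.2725,.055]),-21.2,(50,55,60,70,80)),("base+.06",np.array([.441,-.2725,.115]),-21.2,(50,60))]:
  for a in As:
    for fl in (0,1):
      R=RT(yaw,a)@(flip if fl else np.eye(3))
      F=family(tcp(gp,R),R,16)
      if len(F)==0: print(name,a,fl,"none");continue
      mg=np.min(np.c_[F-LO,HI-F],1);i=np.argsort(-mg)[:2]
      print(name,a,fl,len(F),[(round(mg[j],2),np.round(F[j],2).tolist()) for j in i])
E
```

```text
pull0 55 0 6 [(np.float64(0.04), [0.18, 0.68, -0.77, 2.38, 2.32, 0.61, 2.48]), (np.float64(0.04), [0.1, 0.65, -0.68, 2.39, 2.39, 0.57, 2.38])]
pull0 55 1 8 [(np.float64(0.06), [0.53, 1.04, -1.34, 2.37, 2.03, 1.03, -0.16]), (np.float64(0.05), [0.34, 0.79, -1.01, 2.38, 2.17, 0.74, -0.45])]
pull0 60 0 6 [(np.float64(0.09), [-0.06, 0.58, -0.46, 2.34, 2.35, 0.37, 2.37]), (np.float64(0.07), [-0.01, 0.59, -0.53, 2.33, 2.27, 0.4, 2.45])]
pull0 60 1 9 [(np.float64(0.11), [0.36, 0.78, -1.04, 2.32, 1.95, 0.69, -0.24]), (np.float64(0.11), [0.25, 0.7, -0.88, 2.32, 2.02, 0.57, -0.36])]
pull0 65 0 3 [(np.float64(0.12), [-0.79, 0.61, 0.47, 2.31, 4.08, 0.28, 0.51]), (np.float64(0.05), [-1.23, 1.24, 1.37, 2.33, 4.36, 1.17, 0.01])]
pull0 65 1 8 [(np.float64(0.18), [0.49, 0.94, -1.29, 2.25, 1.71, 0.9, 0.06]), (np.float64(0.17), [0.37, 0.77, -1.06, 2.26, 1.72, 0.66, -0.02])]
pull.21 55 0 9 [(np.float64(0.12), [0.35, 0.15, -0.85, 2.21, 0.68, 0.28, -2.28]), (np.float64(0.11), [-1.53, 0.25, 1.31, 2.27, -1.03, 0.32, -0.6])]
pull.21 55 1 6 [(np.float64(0.22), [0.67, 0.25, -1.24, 2.2, 0.95, 0.38, 0.62]), (np.f
[... 1473 characters left out ...]
7, 0.62, 0.17]), (np.float64(0.19), [1.15, 0.79, -0.92, 2.24, 1.68, 0.55, 0.15])]
base 80 0 10 [(np.float64(0.15), [0.1, 0.69, 0.47, 2.16, -1.11, 0.35, -0.44]), (np.float64(0.13), [0.71, 0.64, -0.35, 2.13, 0.72, 0.29, -2.17])]
base 80 1 9 [(np.float64(0.32), [1.2, 0.87, -1.05, 2.11, 1.28, 0.76, 0.53]), (np.float64(0.32), [1.19, 0.86, -1.02, 2.11, 1.27, 0.73, 0.54])]
base+.06 50 0 none
base+.06 50 1 none
base+.06 60 0 6 [(np.float64(0.04), [0.9, 0.53, -0.53, 2.36, 2.4, 0.29, 2.48]), (np.float64(0.04), [0.28, 0.51, 0.24, 2.39, 3.69, 0.32, 1.09])]
base+.06 60 1 10 [(np.float64(0.09), [1.35, 0.78, -1.16, 2.34, 1.88, 0.65, -0.02]), (np.float64(0.09), [1.26, 0.69, -1.02, 2.34, 1.94, 0.53, -0.12])]
```

```bash
python3 - <<'E'
from h import *
d=np.load("w2.npz");K=cam("wrist",{k:d[k] for k in d})
a=ray("wrist",(80,210),.05,K);b=ray("wrist",(375,193),.05,K);v=b-a
print("foot",a,b,"yaw",np.degrees(np.arctan2(v[0],-v[1])))
for c in [(209,190),(230,188),(211,222),(231,222)]:print(ray("wrist",c,.108,K))
for c in [(211,237),(231,235)]:print("fb",ray("wrist",c,.082,K))
print("yellow",ray("wrist",(235,150),.045,K))
print(np.round(bot.observe()["qpos"],3));go((.46,.10,.34),RT(20.5,72))
E
```

```text
foot [0.48079371 0.30013184 0.05      ] [0.58615218 0.0232097  0.05      ] yaw 20.829938634343964
[0.52393299 0.17270327 0.108     ]
[0.53102    0.15618523 0.108     ]
[0.49794421 0.16172333 0.108     ]
[0.50289756 0.14576212 0.108     ]
fb [0.48907955 0.16255739 0.082     ]
fb [0.49609759 0.14600891 0.082     ]
yellow [0.58953913 0.17677499 0.045     ]
[ 0.681  0.094 -1.091  2.349  0.687  0.259 -2.278]
shift [ 0.0448 -0.0022 -0.069 ] [ 0.0097 -0.0369 -0.0069]
```

Request:
move_arm(moves=[[[1, 0.045, -0.002, -0.069, 0.01, -0.037, -0.007], [1, 0.045, -0.002, -0.069, 0.01, -0.037, -0.007], [1, 0.045, -0.002, -0.069, 0.01, -0.037, -0.007], [1, 0.045, -0.002, -0.069, 0.01, -0.037, -0.007]]])

```text
clock: 4.0
position: [0.4642, 0.1012, 0.3458]
tool_rot: [-3.136, -0.315, 0.356]
force: [0.5, -0.7, -0.5]
grip_width: 0.0853
finger_force: 0.0
```

Request:
move_arm(moves=[[[1, 0, 0, 0, 0, 0, -0.119], [1, 0, 0, 0, 0, 0, -0.119], [1, 0, 0, 0, 0, 0, -0.119], [1, 0, 0, 0, 0, 0, -0.119], [1, 0, 0, 0, 0, 0, -0.119]]])

```text
clock: 4.5
position: [0.4625, 0.1, 0.3416]
tool_rot: [2.925, -0.229, 1.134]
force: [-0.1, 0.7, -0.8]
grip_width: 0.0854
finger_force: 0.0
```

Request:
move_arm(moves=[[[1, 0, 0, 0, 0, 0, -0.119], [1, 0, 0, 0, 0, 0, -0.119], [1, 0, 0, 0, 0, 0, -0.119], [1, 0, 0, 0, 0, 0, -0.119], [1, 0, 0, 0, 0, 0, -0.119]]])

```text
clock: 5.0
position: [0.4625, 0.1, 0.3416]
tool_rot: [2.829, -0.024, 1.861]
force: [-0.9, 0.3, 0.5]
grip_width: 0.0857
finger_force: 0.0
```

Request:
move_arm(moves=[[[1, 0, 0, 0, 0, 0, -0.119], [1, 0, 0, 0, 0, 0, -0.119], [1, 0, 0, 0, 0, 0, -0.119], [1, 0, 0, 0, 0, 0, -0.119], [1, 0, 0, 0, 0, 0, -0.119]]])

```text
clock: 5.5
position: [0.4625, 0.1, 0.3416]
tool_rot: [2.893, 0.193, 2.581]
force: [0.5, -0.7, 0.1]
grip_width: 0.0857
finger_force: 0.0
```

Request:
move_arm(moves=[[[1, 0, 0, 0, 0, 0, -0.119], [1, 0, 0, 0, 0, 0, -0.119], [1, 0, 0, 0, 0, 0, -0.119], [1, 0, 0, 0, 0, 0, -0.119], [1, 0, 0, 0, 0, 0, -0.119]]])

```text
clock: 6.0
position: [0.4625, 0.1, 0.3416]
tool_rot: [3.093, 0.31, -2.938]
force: [-0.4, 0.4, -0.6]
grip_width: 0.0854
finger_force: 0.0
```

```bash
cat >> h.py <<'E'
FL=np.diag([-1,-1,1.])
def RF(yaw,a):return RT(yaw,a)@FL
E
python3 - <<'E'
from h import *
print(cur()[0],np.round(bot.observe()["qpos"],3),bot.observe()["tool_rot"],bot.observe()["force"])
R=RF(20.7,62);n=np.array([.9354,.3535,0]);g=np.array([.510,.159,.095])-.006*n
go(g+R[:,2]*(.019-.09),R)
E
```

```text
[0.46250224 0.10003707 0.34156328] [ 1.066  0.148 -1.481  2.019  0.217  0.804  1.264] [ 3.09252207  0.31010427 -2.93830946] [-0.42046366  0.39535886 -0.63273738]
shift [0.0375 0.033  0.1829] [-0.002  -0.0278 -0.0239]
```

Request:
move_arm(moves=[[[1, 0.02, 0.033, 0.09, -0.002, -0.028, -0.024], [1, 0.02, 0.033, 0.09, -0.002, -0.028, -0.024], [1, 0.02, 0.033, 0.09, -0.002, -0.028, -0.024], [1, 0.02, 0.033, 0.09, -0.002, -0.028, -0.024]]])

```text
clock: 6.4
position: [0.4621, 0.1385, 0.2502]
tool_rot: [3.141, 0.49, -2.785]
force: [0.9, 0.4, 0.0]
grip_width: 0.0852
finger_force: 0.0
```

```bash
python3 - <<'E'
from h import *
print(cur()[0],np.round(bot.observe()["qpos"],3),bot.observe()["tool_rot"],bot.observe()["force"])
R=RF(20.7,62);n=np.array([.9354,.3535,0]);g=np.array([.510,.159,.095])-.006*n
go(g+R[:,2]*(.019-.09),R)
E
```

```text
[0.46209026 0.13845452 0.25019382] [ 0.62   0.187 -1.147  2.285  0.69   0.36   0.85 ] [ 3.14052404  0.48957673 -2.78472213] [0.87284199 0.42416853 0.00269933]
shift [0.0323 0.0022 0.0876] [-0.0002  0.0001 -0.0006]
```

Request:
move_arm(moves=[[[1, 0.032, 0.002, 0.088, 0, 0, 0], [1, 0.032, 0.002, 0.088, 0, 0, 0], [1, 0.032, 0.002, 0.088, 0, 0, 0], [1, 0.032, 0.002, 0.088, 0, 0, 0]]])

```text
clock: 6.8
position: [0.4757, 0.1413, 0.1694]
tool_rot: [-3.137, 0.492, -2.789]
force: [0.6, -0.8, 0.9]
grip_width: 0.0853
finger_force: 0.0
```

```bash
python3 - <<'E'
from h import *
print(cur()[0],np.round(bot.observe()["qpos"],3),bot.observe()["tool_rot"],bot.observe()["force"])
R=RF(20.7,62);n=np.array([.9354,.3535,0]);g=np.array([.510,.159,.095])-.006*n
go(g+R[:,2]*.019,R)
f=bot.grab_frame("wrist");cv2.imwrite("pics/w3.png",f[:,:,::-1])
np.savez("w3.npz",**{k:np.array(v) for k,v in bot.camera_params("wrist").items()})
print(proj("wrist",[g,g+.006*n]))
E
```

```text
[0.47572572 0.14130941 0.16935518] [ 0.207  0.339 -0.757  2.36   1.487  0.288  0.05 ] [-3.13688142  0.49200401 -2.78920666] [ 0.63478996 -0.78724727  0.90715489]
shift [0.0067 0.0053 0.0998] [-0.0014  0.0005 -0.0013]
[[288.12962274 210.34996859]
 [288.09137334 217.02915708]]
```

View pics/w3.png

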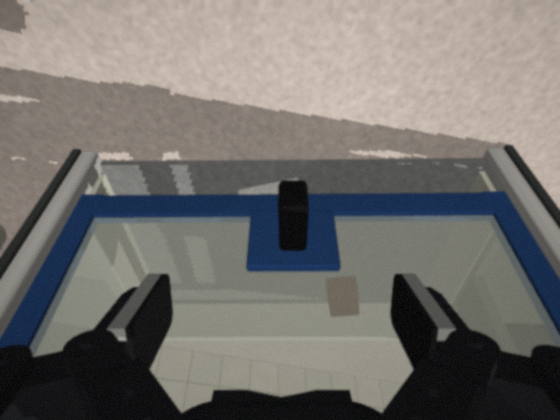

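The pull sits at (293, 180–250), about 5 px right of where I predicted, which is roughly 2.5 mm along tool +y. I'll correct for that and go in.

Request:
move_arm(moves=[[[1, 0.007, 0.008, 0.05, -0.0014, 0, -0.0013], [1, 0.007, 0.008, 0.1, -0.0014, 0, -0.0013], [1, 0.007, 0.008, 0.1, -0.0014, 0, -0.0013], [1, 0.007, 0.008, 0.1, -0.0014, 0, -0.0013], [1, 0.007, 0.008, 0.1, -0.0014, 0, -0.0013]]])

```text
clock: 7.35
position: [0.5109, 0.1632, 0.079]
tool_rot: [3.141, 0.49, -2.779]
force: [-0.9, 0.4, -0.4]
grip_width: 0.0855
finger_force: 0.0
```

```bash
python3 - <<'E'
from h import *
print(cur()[0],np.round(bot.observe()["qpos"],3),bot.observe()["tool_rot"],bot.observe()["force"])
R=RF(20.7,62);n=np.array([.9354,.3535,0]);g=np.array([.510,.159,.095])-.006*n
go(g+R[:,2]*.019,R)
E
```

```text
[0.51089988 0.16320886 0.07899044] [ 0.165  0.64  -0.771  2.319  1.987  0.483 -0.366] [ 3.14105735  0.49018592 -2.77916924] [-0.94188292  0.44075424 -0.42197109]
shift [-0.0002 -0.0036  0.001 ] [0.0002 0.0002 0.0002]
```

Reached cleanly. Now I'll close on the pull.

Request:
move_arm(moves=[[[0, 0, 0, 0, 0, 0, 0], [0, 0, 0, 0, 0, 0, 0], [0, 0, 0, 0, 0, 0, 0], [0, 0, 0, 0, 0, 0, 0], [0, 0, 0, 0, 0, 0, 0]]], force=40)

```text
clock: 7.85
position: [0.5128, 0.1623, 0.0798]
tool_rot: [-3.138, 0.495, -2.78]
force: [-2.6, -16.5, 21.8]
grip_width: 0.0176
finger_force: 41.7
```

Request:
move_arm(moves=[[[0, 0, 0, 0, 0, 0, 0], [0, 0, 0, 0, 0, 0, 0], [0, 0, 0, 0, 0, 0, 0]]])

```text
clock: 8.15
position: [0.5128, 0.1623, 0.0798]
tool_rot: [-3.138, 0.495, -2.78]
force: [-2.5, -18.7, 19.6]
grip_width: 0.0175
finger_force: 41.9
```

```bash
python3 - <<'E'
from h import *
p,R=cur();print(p,np.round(bot.observe()["qpos"],3),bot.observe()["force"])
print(R.T@[0,0,1])
E
```

```text
[0.51284686 0.16230462 0.07979179] [ 0.165  0.639 -0.771  2.319  1.993  0.487 -0.372] [ -2.49356215 -18.69164669  19.61623932]
[-0.47502312 -0.00307932 -0.87996793]
```

Request:
move_arm(moves=[[[0, -0.0095, -0.0015, -0.0176, 0, 0, 0], [0, -0.019, -0.0015, -0.0352, 0, 0, 0], [0, -0.0285, -0.0015, -0.0528, 0, 0, 0], [0, -0.038, -0.0015, -0.0704, 0, 0, 0], [0, -0.0475, -0.0015, -0.088, 0, 0, 0]]])

```text
clock: 8.65
position: [0.5127, 0.1623, 0.178]
tool_rot: [-3.141, 0.494, -2.779]
force: [12.0, -9.1, -10.5]
grip_width: 0.0171
finger_force: 47.4
```

```bash
python3 - <<'E'
from h import *
s=bot.observe();p,R=cur();print(p,np.round(s["qpos"],3),s["tool_rot"],s["force"])
go(p+[0,0,.08],R)
E
```

```text
[0.51267695 0.16225645 0.17804081] [ 0.068  0.35  -0.606  2.266  1.256  0.256  0.291] [-3.1407423   0.49377245 -2.77861183] [ 11.95757919  -9.08150133 -10.52267801]
shift [-0.0379 -0.0001 -0.0704] [0. 0. 0.]
```

Request:
move_arm(moves=[[[0, -0.0076, 0, -0.0141, 0, 0, 0], [0, -0.0152, 0, -0.0282, 0, 0, 0], [0, -0.0228, 0, -0.0422, 0, 0, 0], [0, -0.0304, 0, -0.0563, 0, 0, 0], [0, -0.038, 0, -0.0704, 0, 0, 0]]])

```text
clock: 9.15
position: [0.5126, 0.1622, 0.2575]
tool_rot: [-3.141, 0.493, -2.779]
force: [14.0, -8.0, -7.7]
grip_width: 0.0174
finger_force: 47.6
```

Request:
move_arm(moves=[[[0, -0.0019, 0, -0.0035, 0, 0, 0], [0, -0.0038, 0, -0.007, 0, 0, 0], [0, -0.0057, 0, -0.0106, 0, 0, 0], [0, -0.0076, 0, -0.0141, 0, 0, 0], [0, -0.0095, 0, -0.0176, 0, 0, 0]]])

```text
clock: 9.65
position: [0.5127, 0.1622, 0.2768]
tool_rot: [-3.141, 0.492, -2.779]
force: [6.0, -6.4, -2.7]
grip_width: 0.0174
finger_force: 48.7
```

```bash
python3 - <<'E'
from h import *
F=[]
for _ in range(8):
    bot.grab_frame("scene");F.append(bot.observe()["force"])
F=np.array(F);s=bot.observe();p,R=cur();print(p,np.round(s["qpos"],3),s["tool_rot"],F.mean(0),F.std(0))
go(p+[0,0,.015],R)
E
```

```text
[0.51266961 0.16224602 0.27668306] [ 0.432  0.219 -0.979  2.143  0.592  0.443  0.959] [-3.14122642  0.49250316 -2.77846187] [ 3.41277276 -7.31458445 -0.29627244] [0.7137654  0.64990585 0.54073488]
shift [-0.0071 -0.     -0.0132] [0. 0. 0.]
```

Request:
move_arm(moves=[[[0, -0.0019, 0, -0.0035, 0, 0, 0], [0, -0.0038, 0, -0.007, 0, 0, 0]]])

```text
clock: 10.25
position: [0.5126, 0.1623, 0.2846]
tool_rot: [-3.141, 0.492, -2.778]
force: [4.5, -8.6, -2.7]
grip_width: 0.0171
finger_force: 48.8
```

Request:
move_arm(moves=[[[0, -0.0019, 0, -0.0035, 0, 0, 0], [0, -0.0038, 0, -0.007, 0, 0, 0]]])

```text
clock: 10.45
position: [0.5127, 0.1622, 0.2927]
tool_rot: [-3.141, 0.492, -2.778]
force: [4.3, -7.3, -1.9]
grip_width: 0.0172
finger_force: 48.8
```

Request:
move_arm(moves=[[[0, -0.0019, 0, -0.0035, 0, 0, 0], [0, -0.0038, 0, -0.007, 0, 0, 0]]])

```text
clock: 10.65
position: [0.5127, 0.1622, 0.3006]
tool_rot: [-3.141, 0.492, -2.778]
force: [2.7, -8.0, -2.9]
grip_width: 0.0169
finger_force: 48.9
```

```bash
python3 - <<'E'
from h import *
F=[]
for _ in range(6):
    f=bot.grab_frame("scene");F.append(bot.observe()["force"])
F=np.array(F);s=bot.observe();p,R=cur();print(p,np.round(s["qpos"],3),s["tool_rot"],F.mean(0),F.std(0))
cv2.imwrite("pics/s_hold.png",f[:,:,::-1])
E
```

```text
[0.51266532 0.1622451  0.30050927] [ 0.508  0.188 -1.045  2.108  0.487  0.49   1.064] [-3.14116673  0.49235492 -2.77837748] [ 1.55821572 -7.91237375  0.12010057] [0.55525907 0.57535733 0.43284966]
```

Request:
move_arm(moves=[[[0, -0.0014, 0, -0.0026, 0, 0, 0], [0, -0.0028, 0, -0.0053, 0, 0, 0], [0, -0.0028, 0, -0.0053, 0, 0, 0], [0.5, -0.0028, 0, -0.0053, 0, 0, 0], [0.5, -0.0028, 0, -0.0053, 0, 0, 0]]])

```text
clock: 11.45
position: [0.5125, 0.1637, 0.3068]
tool_rot: [3.141, 0.493, -2.777]
force: [0.7, 0.5, -0.2]
grip_width: 0.0424
finger_force: 0.0
```

Request:
move_arm(moves=[[[0.6, 0, 0, 0, 0, 0, 0], [0.6, 0, 0, 0, 0, 0, 0]]])

```text
clock: 11.65
position: [0.5125, 0.1636, 0.3069]
tool_rot: [3.141, 0.493, -2.777]
force: [-0.0, -0.1, 0.1]
grip_width: 0.051
finger_force: 0.0
```

```bash
cat > watch.py <<'E'
from h import *
import sys
def blue(n):
    f=bot.grab_frame(n);h=cv2.cvtColor(f,cv2.COLOR_RGB2HSV);m=cv2.inRange(h,(105,120,30),(125,255,255))
    if n=="scene": m[:120]=0
    else: m[:, 300:]=0
    y,x=np.nonzero(m);return f,np.array([x.mean(),y.mean(),len(x)])
def watch(k):
    f0,b0=blue("scene")
    for i in range(k): f,b=blue("scene")
    d=np.abs(f.astype(int)-f0).max(2);print(bot.observe()["clock"],b0.round(2),b.round(2),"changed px",(d>60).sum())
    return f
E
python3 - <<'E'
from watch import *
print(cur()[0],bot.observe()["grip_width"],bot.observe()["force"])
f=watch(6);f=watch(6);cv2.imwrite("pics/s_rel.png",f[:,:,::-1])
E
```

```text
[0.51253045 0.16358148 0.30686139] 0.051034954848763824 [-0.03474008 -0.13371358  0.09115026]
12.0 [ 456.2   150.55 1839.  ] [ 457.42  150.25 1831.  ] changed px 0
12.35 [ 456.3   150.77 1831.  ] [ 457.31  150.69 1837.  ] changed px 0
```

View pics/s_rel.png

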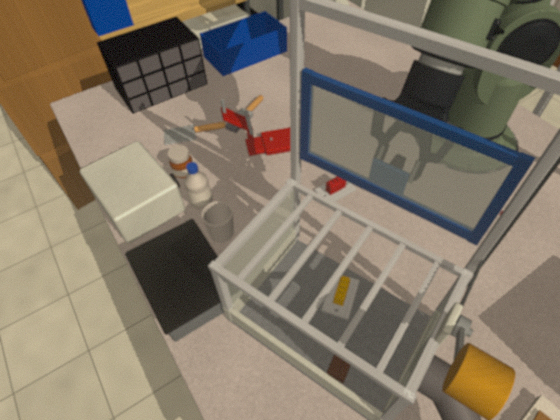

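The sash stays at q≈0.226 with no change between frames. The scene also shows the model plate at (342,295) and the spare at (335,185). Next I'll retreat and plan the entry under the sash.

```bash
python3 - <<'E'
from kin import *
from h import *
q=np.array(bot.observe()["qpos"])
zt=RF(35.5,50)[:,2];G=np.array([.600,.187,.038])+.019*zt
for nm,p,R in [("W1",(.473,.149,.386),RF(20.7,62)),("W2",(.455,.10,.27),RF(20.7,62)),("W3",(.48,.10,.17),RF(28,60)),("W4",G-.16*zt,RF(35.5,50)),("W5",G-.08*zt,RF(35.5,50)),("G",G,RF(35.5,50)),("G45",np.array([.600,.187,.038])+.019*RF(35.5,45)[:,2],RF(35.5,45))]:
    q,e=ik(np.array(p),R,q);print(nm,np.round(p,3),np.round(q,2),round(e,4),round(np.min(np.r_[q-LO,HI-q]),2))
go((.473,.149,.386),RF(20.7,62))
E
```

```text
W1 [0.473 0.149 0.386] [ 0.83 -0.1  -1.16  2.04 -0.16  0.65  1.69] 0.0 0.2
W2 [0.455 0.1   0.27 ] [ 0.88  0.11 -1.25  2.28  0.27  0.35  1.36] 0.0 0.15
W3 [0.48 0.1  0.17] [ 0.67  0.45 -1.1   2.37  1.54  0.3   0.32] 0.0 0.06
W4 [0.526 0.134 0.146] [ 0.65  0.67 -1.1   2.36  2.32  0.38 -0.2 ] 0.0 0.07
W5 [0.568 0.164 0.085] [ 0.41  0.78 -0.87  2.28  2.57  0.45 -0.44] 0.0 0.15
G [0.61  0.194 0.023] [ 0.21  0.89 -0.66  2.17  2.79  0.48 -0.66] 0.0 0.26
G45 [0.611 0.195 0.025] [ 0.26  0.94 -0.69  2.21  2.93  0.6  -0.73] 0.0 0.22
shift [-0.0003  0.0008 -0.0896] [0.0003 0.0007 0.0004]
```

Request:
move_arm(moves=[[[0.7, 0, 0, -0.03, 0, 0, 0], [0.7, 0, 0, -0.06, 0, 0, 0], [0.7, 0, 0, -0.09, 0, 0, 0]]])

```text
clock: 12.65
position: [0.4756, 0.1482, 0.379]
tool_rot: [3.141, 0.49, -2.779]
force: [-0.9, -1.6, -0.0]
grip_width: 0.0599
finger_force: 0.0
```

```bash
python3 - <<'E'
from watch import *
f=watch(3);r=cv2.imread("pics/s_rel.png")[:,:,::-1]
c=np.s_[140:250,330:520];print("vs rel",(np.abs(f[c].astype(int)-r[c]).max(2)>60).sum())
print(cur()[0],np.round(bot.observe()["qpos"],3));go((.455,.10,.27),RF(20.7,62))
E
```

```text
12.85 [ 456.67  150.89 1812.  ] [ 457.02  150.63 1818.  ] changed px 11
vs rel 0
[0.47637074 0.14644683 0.37870741] [ 0.864 -0.077 -1.199  2.051 -0.123  0.631  1.66 ]
shift [ 0.0833 -0.0356  0.0789] [-0.0007  0.0002 -0.0001]
```

Request:
move_arm(moves=[[[0.7, 0.02, -0.03, -0.01, 0, 0, 0], [0.7, 0.083, -0.036, 0.079, 0, 0, 0], [0.7, 0.083, -0.036, 0.079, 0, 0, 0], [0.7, 0.083, -0.036, 0.079, 0, 0, 0], [0.7, 0.083, -0.036, 0.079, 0, 0, 0]]])

```text
clock: 13.35
position: [0.453, 0.1013, 0.2663]
tool_rot: [3.138, 0.484, -2.78]
force: [-1.0, 0.3, 0.7]
grip_width: 0.0599
finger_force: 0.0
```

```bash
python3 - <<'E'
from h import *
print(cur()[0],np.round(bot.observe()["qpos"],3),bot.observe()["force"]);go((.49,.10,.18),RF(28,58))
E
```

```text
[0.45303283 0.10134281 0.26633474] [ 0.779  0.093 -1.143  2.29   0.218  0.335  1.404] [-1.04815519  0.25992379  0.72958434]
shift [ 0.01   -0.0147  0.0922] [-0.0094 -0.0117 -0.0175]
```

Request:
move_arm(moves=[[[0.7, 0.01, -0.015, 0.092, -0.0094, -0.0117, -0.0175], [0.7, 0.01, -0.015, 0.092, -0.0094, -0.0117, -0.0175], [0.7, 0.01, -0.015, 0.092, -0.0094, -0.0117, -0.0175], [0.7, 0.01, -0.015, 0.092, -0.0094, -0.0117, -0.0175], [0.7, 0.01, -0.015, 0.092, -0.0094, -0.0117, -0.0175]]])

```text
clock: 13.85
position: [0.4917, 0.0865, 0.2079]
tool_rot: [-3.105, 0.554, -2.678]
force: [0.3, -0.8, 0.4]
grip_width: 0.0598
finger_force: 0.0
```

```bash
python3 - <<'E'
from h import *
print(cur()[0],np.round(bot.observe()["qpos"],3),bot.observe()["tool_rot"]);go((.526,.134,.15),RF(35.5,50))
E
```

```text
[0.49174334 0.08649212 0.20787152] [ 0.635  0.309 -1.007  2.344  1.268  0.206  0.544] [-3.10529854  0.55368179 -2.67779495]
shift [-0.0137  0.0299  0.0755] [-0.0203 -0.0233 -0.0197]
```

Request:
move_arm(moves=[[[0.7, -0.0137, 0.03, 0.0755, -0.02, -0.0233, -0.02], [0.7, -0.0137, 0.03, 0.0755, -0.02, -0.0233, -0.02], [0.7, -0.0137, 0.03, 0.0755, -0.02, -0.0233, -0.02], [0.7, -0.0137, 0.03, 0.0755, -0.02, -0.0233, -0.02], [0.7, -0.0137, 0.03, 0.0755, -0.02, -0.0233, -0.02]]])

```text
clock: 14.35
position: [0.5266, 0.1346, 0.1498]
tool_rot: [-3.139, 0.701, -2.52]
force: [0.4, -0.9, 0.0]
grip_width: 0.0596
finger_force: 0.0
```

```bash
python3 - <<'E'
from h import *
p,R=cur();print(p,np.round(bot.observe()["qpos"],3),bot.observe()["tool_rot"]);go((.526,.134,.15),RF(35.5,50))
f=bot.grab_frame("wrist");cv2.imwrite("pics/w4.png",f[:,:,::-1])
np.savez("w4.npz",**{k:np.array(v) for k,v in bot.camera_params("wrist").items()})
e=np.array([np.cos(.62),np.sin(.62),0]);c=np.array([.600,.187,.014])
print(proj("wrist",[c,c+.035*e,c-.035*e,c+[0,0,.04]]))
E
```

```text
[0.52658347 0.13458584 0.14980935] [ 0.709  0.713 -1.19   2.361  2.184  0.43  -0.047] [-3.13868129  0.70067299 -2.51994481]
shift [ 0.0005 -0.0001 -0.0007] [-0.0003  0.0004  0.0002]
[[280.1827278  165.53499921]
 [280.23232979 190.4043058 ]
 [280.12221399 135.32952625]
 [280.29486151 206.63231163]]
```

View pics/w4.png

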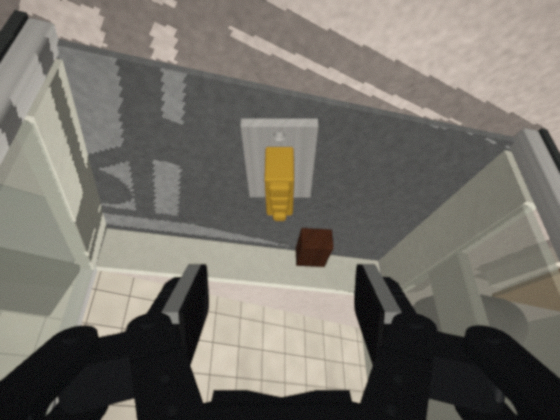

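The wrist view shows the near hole at (279,137), the plate's far edge at (250–312,197), and the block's near face centred at column 280. The predicted hole was (280,135), so the pose estimate holds.

```bash
python3 - <<'E'
from h import *
d=np.load("w4.npz");K=cam("wrist",{k:d[k] for k in d})
r=lambda px,z:np.round(ray("wrist",px,z,K),4)
hole=r((279,137),.014);f1=r((250,197),.014);f2=r((312,197),.014);e=(f2-f1)[:2]
print(hole,f1,f2,"yaw",np.degrees(np.arctan2(e[0],-e[1])) ,np.hypot(*e))
y=np.radians(35.5);u=np.array([np.cos(y),np.sin(y),0])
print("c from hole",hole+.035*u,"c from far",(f1+f2)/2-.045*u,"blk near top",r((280,148),.047)+.025*u)
n1=r((241,120),.006);n2=r((318,120),.006);e=n2-n1;print("near bottom",n1,n2,np.hypot(*e[:2]),(n1+n2)/2+.045*u,np.degrees(np.arctan2(e[0],-e[1])))
E
```

```text
[0.5734 0.167  0.014 ] [0.653  0.1907 0.014 ] [0.6201 0.2372 0.014 ] yaw -144.71956683649705 0.056961917102569516
c from hole [0.60189404 0.1873246  0.014     ] c from far [0.5999148  0.18781837 0.014     ] blk near top [0.57315289 0.16771757 0.047     ]
near bottom [0.582 0.139 0.006] [0.5493 0.1849 0.006 ] 0.056356898424239035 [0.6022852  0.18808163 0.006     ] -144.53323279003007
```

```bash
python3 - <<'E'
from h import *
R=RF(35.4,50);go(np.array([.6015,.1877,.040])+.019*R[:,2],R)
E
```

```text
shift [ 0.0003 -0.0012  0.1609] [0.0005 0.0006 0.    ]
```

Request:
move_arm(moves=[[[0.7, 0, -0.001, 0.035, 0, 0, 0], [0.7, 0, -0.001, 0.07, 0, 0, 0], [0.7, 0, -0.001, 0.1, 0, 0, 0], [0.7, 0, -0.001, 0.1, 0, 0, 0], [0.7, 0, -0.001, 0.1, 0, 0, 0]]])

```text
clock: 14.9
position: [0.5776, 0.1704, 0.0732]
tool_rot: [-3.139, 0.695, -2.52]
force: [-1.1, -0.2, -0.1]
grip_width: 0.0599
finger_force: 0.0
```

```bash
python3 - <<'E'
from h import *
print(cur()[0],np.round(bot.observe()["qpos"],3),bot.observe()["tool_rot"],bot.observe()["force"])
R=RF(35.4,50);go(np.array([.6015,.1877,.040])+.019*R[:,2],R)
E
```

```text
[0.5776353  0.17039157 0.07318537] [ 0.548  0.956 -1.101  2.251  2.286  0.594 -0.036] [-3.13882173  0.69547906 -2.51998441] [-1.10749539 -0.18575487 -0.14049699]
shift [-0.0014  0.0003  0.0634] [-0.0001 -0.0004  0.0005]
```

Request:
move_arm(moves=[[[0.7, -0.001, 0, 0.025, 0, 0, 0], [0.7, -0.0014, 0, 0.045, 0, 0, 0], [0.7, -0.0014, 0, 0.063, 0, 0, 0], [0.7, -0.0014, 0, 0.063, 0, 0, 0]]])

```text
clock: 15.3
position: [0.612, 0.1942, 0.0258]
tool_rot: [-3.138, 0.696, -2.52]
force: [0.3, 0.3, 0.6]
grip_width: 0.0599
finger_force: 0.0
```

```bash
python3 - <<'E'
from h import *
print(cur()[0],np.round(bot.observe()["qpos"],3),bot.observe()["tool_rot"],bot.observe()["force"])
R=RF(35.4,50);go(np.array([.6015,.1877,.040])+.019*R[:,2],R)
E
```

```text
[0.61195954 0.19421085 0.02577876] [ 0.471  1.082 -1.05   2.157  2.344  0.639 -0.021] [-3.13838916  0.69633683 -2.52013975] [0.26548257 0.25295799 0.6382466 ]
shift [0.0003 0.0008 0.0002] [-0.0001 -0.0003  0.0004]
```

Request:
move_arm(moves=[[[0, 0, 0.0008, 0, 0, 0, 0], [0, 0, 0.0008, 0, 0, 0, 0], [0, 0, 0.0008, 0, 0, 0, 0], [0, 0, 0.0008, 0, 0, 0, 0], [0, 0, 0.0008, 0, 0, 0, 0]]], force=50)

```text
clock: 15.8
position: [0.611, 0.1948, 0.0268]
tool_rot: [-3.138, 0.698, -2.519]
force: [-4.5, -5.2, 12.1]
grip_width: 0.0217
finger_force: 49.4
```

```bash
python3 - <<'E'
from h import *
p,R=cur();s=bot.observe();print(p,s["force"],s["moment"],s["grip_width"],R.T@[0,0,1])
E
```

```text
[0.61096602 0.19483142 0.02678206] [-4.48412383 -5.15299688 12.14603639] [-0.35805129  0.09786484 -0.21244824] 0.021726271650449002 [-0.64265285 -0.00276613 -0.76615251]
```

```bash
python3 - <<'E'
from kin import *
from h import *
q0=np.array(bot.observe()["qpos"]);n=np.array([.9354,.3535,0]);P0=np.array([.540,.166,0])
c=np.array([.6015,.1877,0]);d0=(c-P0)@n;print("d now",d0)
def seq(L,q):
    for nm,gp,R in L:
        q,e=ik(np.array(gp)+.019*R[:,2],R,q);print(nm,np.round(gp,3),np.round(q,2),round(e,4),round(np.min(np.r_[q-LO,HI-q]),2))
    return q
for yaw in (35.4,21):
  for d in (.018,):
    s=c+(d-d0)*n
    print("yaw",yaw,"set centre",s)
    seq([("set",s+[0,0,.040],RF(yaw,50)),("up50",s+[0,0,.07],RF(yaw,50))],q0)
    for a in (62,66):
        z=RF(yaw,a)[:,2]
        q=seq([("re",s+[0,0,.040],RF(yaw,a)),("back",s+[0,0,.04]-.12*z,RF(yaw,a)),("bk2",[.45,.08,.22],RF(10,a)),("mid",[.44,-.1,.2],RF(-5,a)),("bs",[.441,-.2725,.16],RF(-21.2,a)),("base",[.441,-.2725,.054],RF(-21.2,a))],q0)
E
```

```text
d now 0.06519805
yaw 35.4 set centre [0.55735094 0.17101549 0.        ]
set [0.557 0.171 0.04 ] [ 0.55  1.13 -1.13  2.27  2.37  0.74 -0.02] 0.0 0.16
up50 [0.557 0.171 0.07 ] [ 0.55  1.04 -1.14  2.27  2.31  0.69 -0.02] 0.0 0.16
re [0.557 0.171 0.04 ] [ 0.41  0.96 -1.02  2.16  1.92  0.59  0.23] 0.0 0.27
back [0.511 0.138 0.146] [ 0.58  0.68 -1.14  2.25  1.53  0.47  0.48] 0.0 0.18
bk2 [0.45 0.08 0.22] [ 0.75  0.36 -1.3   2.38  1.29  0.49  0.17] 0.0 0.05
mid [ 0.44 -0.1   0.2 ] [ 1.27  0.54 -1.46  2.39  1.4   0.6   0.25] 0.0099 0.04
bs [ 0.441 -0.272  0.16 ] [ 1.42  0.69 -1.27  2.29  1.57  0.63  0.24] 0.0 0.14
base [ 0.441 -0.272  0.054] [ 1.25  0.88 -1.03  2.33  2.04  0.68 -0.14] 0.0 0.1
re [0.557 0.171 0.04 ] [ 0.37  0.93 -0.98  2.12  1.72  0.57  0.37] 0.0 0.31
back [0.518 0.143 0.15 ] [ 0.53  0.66 -1.11  2.19  1.29  0.5   0.7 ] 0.0 0.24
bk2 [0.45 0.08 0.22] [ 0.7   0.34 -1.23  2.32  1.06  0.5   0.4 ] 0.0 0.11
mid [ 0.44 -0.1   0.2 ] [ 1.03  0.34 -1.08  2.36  1.07  0.36  0.54] 0.0 0.07
bs [ 0.441 -0.272  0.16 ] [ 1.2   0.51 -0.93  2.25  1.28  0.4   0.45] 0.0 0.18
base [ 0.441 -0.272  0
[... 497 characters left out ...]
d [ 0.44 -0.1   0.2 ] [ 1.27  0.54 -1.46  2.39  1.4   0.6   0.25] 0.0099 0.04
bs [ 0.441 -0.272  0.16 ] [ 1.42  0.69 -1.27  2.29  1.57  0.63  0.24] 0.0 0.14
base [ 0.441 -0.272  0.054] [ 1.25  0.88 -1.03  2.33  2.04  0.68 -0.14] 0.0 0.1
re [0.557 0.171 0.04 ] [ 0.33  0.94 -1.01  2.13  1.78  0.72  0.04] 0.0 0.3
back [0.512 0.154 0.15 ] [ 0.44  0.66 -1.13  2.22  1.43  0.63  0.24] 0.0 0.21
bk2 [0.45 0.08 0.22] [ 0.74  0.37 -1.28  2.32  1.08  0.53  0.38] 0.0 0.11
mid [ 0.44 -0.1   0.2 ] [ 1.06  0.35 -1.13  2.36  1.1   0.39  0.52] 0.0 0.07
bs [ 0.441 -0.272  0.16 ] [ 1.22  0.53 -0.96  2.24  1.3   0.42  0.45] 0.0 0.19
base [ 0.441 -0.272  0.054] [ 1.04  0.73 -0.74  2.29  2.    0.43 -0.21] 0.0 0.14
```

```bash
python3 - <<'E'
from h import *
import json
d=np.load("w4.npz");K=cam("wrist",{k:d[k] for k in d})
n=np.array([.9354,.3535,0]);P0=np.array([.540,.166,0])
for px in [(60,42),(200,70),(400,112),(510,138)]:
    x=ray("wrist",px,.006,K);print("floor edge",x,(x-P0)@n)
p,R=cur();c=np.array([.6015,.1877,.030]);m=R.T@(c-p);Rm=R.T@RT(35.4,90);json.dump([m.tolist(),R.tolist()],open("grip.json","w"))
c2=c+(.015-.0652)*n
Rw=lambda a:Rn.from_euler('z',a,degrees=True).as_matrix()
for nm,cc,yaw in [("lift",c+[0,0,.02],0),("out",c2+[0,0,.025],-14.4)]:
    R2=Rw(yaw)@R;go(cc-R2@m,R2)
E
```

```text
floor edge [0.59030623 0.02170143 0.006     ] -0.00395309259166223
floor edge [0.55998977 0.09617156 0.006     ] -0.0059859193649101335
floor edge [0.5096788  0.22776962 0.006     ] -0.006526887891520647
floor edge [0.47869229 0.31827245 0.006     ] -0.0035189207716576267
shift [-0.0129 -0.0001 -0.0153] [0. 0. 0.]
shift [ 0.0213  0.0098 -0.0506] [0.0257 0.0001 0.0306]
```

Request:
move_arm(moves=[[[0, -0.0043, 0, -0.0051, 0, 0, 0], [0, -0.0086, 0, -0.0102, 0, 0, 0], [0, -0.0129, 0, -0.0153, 0, 0, 0], [0, -0.0129, 0, -0.0153, 0, 0, 0]]])

```text
clock: 16.2
position: [0.6111, 0.1954, 0.0469]
tool_rot: [-3.138, 0.698, -2.519]
force: [0.1, -0.4, -2.1]
grip_width: 0.0213
finger_force: 49.3
```

```bash
python3 - <<'E'
from h import *
import json
s=bot.observe();print(s["position"],s["force"],s["grip_width"],s["finger_force"])
m,R=map(np.array,json.load(open("grip.json")));n=np.array([.9354,.3535,0])
c2=np.array([.6015,.1877,.030])+(.008-.0652)*n;Rw=lambda a:Rn.from_euler('z',a,degrees=True).as_matrix()
R2=Rw(-14.4)@R;go(c2+[0,0,.02]-R2@m,R2);print(c2)
f=bot.grab_frame("wrist");cv2.imwrite("pics/w5.png",f[:,:,::-1])
E
```

```text
[0.61110173 0.19540941 0.04687558] [ 0.143434   -0.400091   -2.14530255] 0.021270615699622422 49.28189277648926
shift [ 0.043   0.0113 -0.036 ] [0.0258 0.0001 0.0307]
[0.54799512 0.1674798  0.03      ]
```

View pics/w5.png

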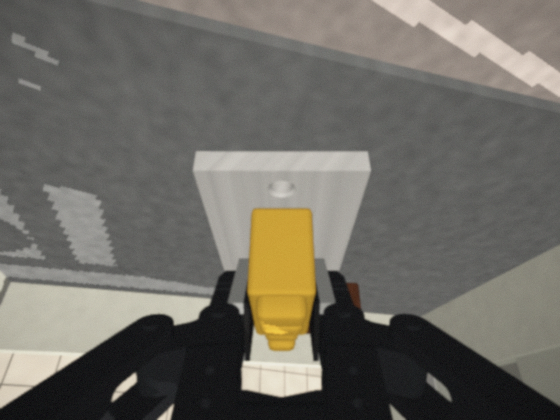

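The model is lifted with its weight on the fingers, level and centred. The near hole is at (281,188). Next I'll carry it to the mouth, turning it to the hood's heading.

Request:
move_arm(moves=[[[0, 0.0107, 0.0028, -0.009, 0.0064, 0, 0.0077], [0, 0.0215, 0.0056, -0.018, 0.0129, 0, 0.0153], [0, 0.0322, 0.0085, -0.027, 0.0193, 0, 0.023], [0, 0.043, 0.0113, -0.036, 0.0258, 0, 0.0307], [0, 0.043, 0.0113, -0.036, 0.0258, 0, 0.0307]]])

```text
clock: 16.75
position: [0.5566, 0.1726, 0.045]
tool_rot: [-3.14, 0.696, -2.772]
force: [-0.1, 0.2, -2.2]
grip_width: 0.0208
finger_force: 49.6
```

```bash
python3 - <<'E'
from h import *
import json
s=bot.observe();p,R=cur();print(p,np.round(s["qpos"],3),s["tool_rot"],s["force"],s["grip_width"])
print("down21",R.T@[0,0,-.0205])
m,R0=map(np.array,json.load(open("grip.json")));print("model at",p+R@m)
E
```

```text
[0.55658018 0.17255923 0.04501152] [ 0.44   1.071 -1.154  2.335  2.301  0.988 -0.314] [-3.14045997  0.69569392 -2.77179292] [-0.11795105  0.22568279 -2.20532529] 0.02075038230498977
down21 [1.31388243e-02 1.78239127e-05 1.57359772e-02]
model at [0.54564801 0.16800063 0.04825571]
```

Request:
move_arm(moves=[[[0, 0.004, 0, 0.0048, 0, 0, 0], [0, 0.008, 0, 0.0096, 0, 0, 0], [0, 0.0105, 0, 0.0126, 0, 0, 0], [0, 0.0117, 0, 0.014, 0, 0, 0], [0, 0.0117, 0, 0.014, 0, 0, 0]]])

```text
clock: 17.25
position: [0.5587, 0.1719, 0.027]
tool_rot: [-3.139, 0.697, -2.772]
force: [-0.1, 0.0, -2.0]
grip_width: 0.021
finger_force: 49.7
```

```bash
python3 - <<'E'
from h import *
import json
s=bot.observe();p,R=cur();print(p,s["force"],s["moment"])
m,R0=map(np.array,json.load(open("grip.json")));print("model at",p+R@m)
E
```

```text
[0.55867575 0.17192092 0.02703969] [-0.0827215   0.00750417 -2.01453948] [-0.31368396  0.89561154  0.01366879]
model at [0.54773518 0.16737012 0.03026645]
```

Request:
move_arm(moves=[[[0, 0.0006, 0, 0.0008, 0, 0, 0], [0, 0.0006, 0, 0.0008, 0, 0, 0]]])

```text
clock: 17.45
position: [0.5589, 0.1721, 0.0268]
tool_rot: [-3.139, 0.698, -2.771]
force: [-3.4, -1.8, 6.7]
grip_width: 0.0211
finger_force: 50.6
```

Request:
move_arm(moves=[[[0, 0.0006, 0, 0.0008, 0, 0, 0], [0, 0.0006, 0, 0.0008, 0, 0, 0]]])

```text
clock: 17.65
position: [0.5592, 0.1723, 0.0268]
tool_rot: [-3.138, 0.7, -2.77]
force: [-9.6, -7.1, 23.8]
grip_width: 0.0212
finger_force: 53.3
```

Request:
move_arm(moves=[[[0, -0.0007, 0, -0.0009, 0, 0, 0], [0, -0.0008, 0, -0.001, 0, 0, 0], [0.6, -0.0008, 0, -0.001, 0, 0, 0], [0.6, -0.0008, 0, -0.001, 0, 0, 0], [0.6, -0.0008, 0, -0.001, 0, 0, 0]]])

```text
clock: 18.15
position: [0.5587, 0.1721, 0.0266]
tool_rot: [-3.139, 0.697, -2.772]
force: [-0.3, 0.9, 0.1]
grip_width: 0.0511
finger_force: 0.0
```

```bash
python3 - <<'E'
from h import *
s=bot.observe();p,R=cur();print(p,s["force"],s["grip_width"],np.round(s["qpos"],3))
R2=RF(21,66);c=np.array([.5478,.1674,.030])
go(c+[0,0,.01]+(.019-.05)*R2[:,2],R2)
E
```

```text
[0.55867416 0.17208302 0.02655033] [-0.27738394  0.91492597  0.13854241] 0.05113349272152029 [ 0.432  1.118 -1.13   2.328  2.348  1.012 -0.321]
shift [-0.0081 -0.0005 -0.0477] [-0.0001  0.0443  0.0004]
```

Request:
move_arm(moves=[[[0.6, 0, 0, -0.03, 0, 0, 0], [0.6, -0.003, 0, -0.048, 0, 0.012, 0], [0.6, -0.008, -0.0005, -0.048, 0, 0.0443, 0], [0.6, -0.008, -0.0005, -0.048, 0, 0.0443, 0], [0.6, -0.008, -0.0005, -0.048, 0, 0.0443, 0]]])

```text
clock: 18.65
position: [0.5377, 0.1638, 0.0707]
tool_rot: [-3.14, 0.42, -2.773]
force: [-0.3, -0.8, 0.0]
grip_width: 0.0513
finger_force: 0.0
```

```bash
python3 - <<'E'
from watch import *
s=bot.observe();p,R=cur();print(p,s["force"],s["tool_rot"],np.round(s["qpos"],3))
f=bot.grab_frame("wrist");np.savez("w6.npz",**{k:np.array(v) for k,v in bot.camera_params("wrist").items()})
F=watch(1);r=cv2.imread("pics/s_rel.png")[:,:,::-1];c=np.s_[130:250,330:520];print("vs rel",(np.abs(F[c].astype(int)-r[c]).max(2)>60).sum())
im=np.hstack([cv2.resize(f,(448,336)),cv2.resize(F[60:420,200:560],(336,336))]);cv2.imwrite("pics/w6.png",im[:,:,::-1]);cv2.imwrite("pics/w6f.png",f[:,:,::-1])
R2=RF(21,66);c=np.array([.5478,.1674,.030]);go(c+[0,0,.01]+.019*R2[:,2],R2)
e=np.array([np.cos(np.radians(21)),np.sin(np.radians(21)),0])*.035
print(proj("wrist",[c+[0,0,-.016],c+[0,0,-.016]-e,c+[0,0,.017]])*.8)
E
```

```text
[0.53767784 0.16378545 0.07072242] [-0.33298969 -0.76368761  0.04485732] [-3.13987322  0.41981139 -2.77338336] [ 0.39   0.834 -1.094  2.197  1.666  0.711  0.088]
18.8 [ 446.42  154.93 2044.  ] [ 446.8   155.55 2032.  ] changed px 0
vs rel 1717
shift [0.     0.0002 0.0504] [-0.0002  0.0002  0.0005]
[[225.5276567  171.15766954]
 [225.77056262 128.8261216 ]
 [225.5370987  207.45829683]]
```

View pics/w6.png

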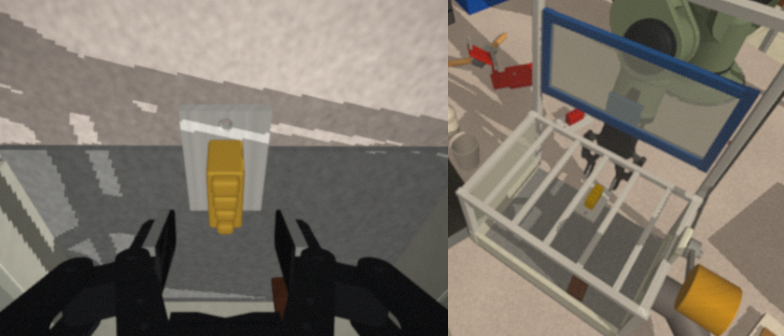

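The plate lies level at the mouth, with its near hole at about (281,155) in full-frame pixels and its far edge at row 262. The sash corner at scene (304,73) has not moved.

```bash
python3 - <<'E'
from h import *
d=np.load("w6.npz");K=cam("wrist",{k:d[k] for k in d})
y=np.radians(21);u=np.array([np.cos(y),np.sin(y),0])
h=ray("wrist",(281.5,155),.014,K);f1=ray("wrist",(237,262.5),.014,K);f2=ray("wrist",(328,262.5),.014,K);v=f2-f1
print("c hole",h+.035*u,"c far",(f1+f2)/2-.045*u,np.hypot(*v[:2]),"yaw",np.degrees(np.arctan2(v[0],-v[1]))+180)
f=cv2.imread("pics/w6f.png");hsv=cv2.cvtColor(f,cv2.COLOR_BGR2HSV)
g=cv2.cvtColor(f,cv2.COLOR_BGR2GRAY)[140:170,265:298];print(g[::3,::3])
E
```

```text
c hole [0.54716328 0.16707765 0.014     ] c far [0.54696865 0.16792007 0.014     ] 0.057404173407293244 yaw 21.200997881821024
[[140 147 150 149 152 146 144 146 153 151 149]
 [149 148 147 148 149 148 143 146 152 151 147]
 [146 147 151 147 150 147 145 148 152 155 147]
 [147 149 147 147 135 131 131 132 149 150 148]
 [145 146 146 132 129 131 136 128 125 148 147]
 [147 150 146 136 145 141 138 127 118 147 150]
 [207 190 187 189 165 143 142 129 146 156 153]
 [209 207 214 225 217 176 162 161 189 207 204]
 [209 209 213 213 215 210 199 204 216 212 211]
 [181 195 208 210 216 213 208 210 215 214 207]]
```

Request:
move_arm(moves=[[[0.6, -0.0003, -0.0004, 0.02, 0, 0, 0], [0.6, -0.0003, -0.0004, 0.036, 0, 0, 0], [0.6, -0.0003, -0.0004, 0.05, 0, 0, 0], [0.6, -0.0003, -0.0004, 0.05, 0, 0, 0], [0, -0.0003, -0.0004, 0.05, 0, 0, 0]]])

```text
clock: 19.3
position: [0.5543, 0.1698, 0.0226]
tool_rot: [-3.141, 0.418, -2.772]
force: [0.6, 0.1, -0.5]
grip_width: 0.0378
finger_force: 0.0
```

Request:
move_arm(moves=[[[0, 0, 0, 0, 0, 0, 0], [0, 0, 0, 0, 0, 0, 0], [0, 0, 0, 0, 0, 0, 0], [0, 0, 0, 0, 0, 0, 0]]])

```text
clock: 19.7
position: [0.5552, 0.1696, 0.0235]
tool_rot: [-3.139, 0.42, -2.772]
force: [-3.7, -2.4, 7.7]
grip_width: 0.0214
finger_force: 50.3
```

```bash
python3 - <<'E'
from h import *
import json
s=bot.observe();p,R=cur();print(p,s["force"],s["moment"],s["tool_rot"],s["grip_width"],np.round(s["qpos"],3))
c=np.array([.547,.1675,.030]);m=R.T@(c-p);json.dump([m.tolist(),R.tolist()],open("grip2.json","w"));print("m",m, "up20",R.T@[0,0,.02])
E
```

```text
[0.55515683 0.16964588 0.02354058] [-3.67446077 -2.36577223  7.7066291 ] [-0.18645744  0.67139873  0.00928143] [-3.13921638  0.41958258 -2.77194759] 0.021361523693174525 [ 0.349  0.949 -1.041  2.16   1.797  0.745  0.027]
m [ 0.00502273  0.00092387 -0.00931565] up20 [-8.14758548e-03 -4.34030265e-05 -1.82651298e-02]
```

Request:
move_arm(moves=[[[0, -0.004, 0, -0.009, 0, 0, 0], [0, -0.008, 0, -0.018, 0, 0, 0], [0, -0.008, 0, -0.045, 0, 0, 0], [0, -0.008, 0, -0.08, 0, 0, 0], [0, -0.008, 0, -0.11, 0, 0, 0]]])

```text
clock: 20.2
position: [0.5193, 0.1563, 0.1278]
tool_rot: [-3.139, 0.419, -2.772]
force: [0.7, -0.2, -2.3]
grip_width: 0.021
finger_force: 49.4
```

```bash
python3 - <<'E'
from h import *
s=bot.observe();p,R=cur();print(p,s["force"],s["tool_rot"],s["grip_width"],np.round(s["qpos"],3))
Rw=lambda a:Rn.from_euler('z',a,degrees=True).as_matrix()
go((.462,.09,.21),Rw(-9)@R)
E
```

```text
[0.5192723  0.15630523 0.12783399] [ 0.68378352 -0.15210946 -2.28804728] [-3.13921368  0.41879743 -2.77162244] 0.021048218655545608 [ 0.462  0.692 -1.169  2.216  1.46   0.667  0.227]
shift [ 0.0373 -0.0414 -0.1064] [0.0102 0.0001 0.0228]
```

Request:
move_arm(moves=[[[0, 0.007, -0.008, -0.021, 0.002, 0, 0.0046], [0, 0.015, -0.0166, -0.0426, 0.004, 0, 0.009], [0, 0.022, -0.025, -0.064, 0.006, 0, 0.0137], [0, 0.03, -0.033, -0.085, 0.008, 0, 0.018], [0, 0.0373, -0.0414, -0.1064, 0.0102, 0, 0.0228]]])

```text
clock: 20.7
position: [0.462, 0.0895, 0.2092]
tool_rot: [-3.138, 0.419, -2.93]
force: [-0.1, -0.7, -1.2]
grip_width: 0.0211
finger_force: 49.5
```

```bash
python3 - <<'E'
from h import *
import json
m,R0=map(np.array,json.load(open("grip2.json")))
s=bot.observe();p,R=cur();print(p,s["force"],s["tool_rot"],s["grip_width"],np.round(s["qpos"],3))
Rw=lambda a:Rn.from_euler('z',a,degrees=True).as_matrix()
go((.462,-.06,.21),Rw(-22)@R0)
E
```

```text
[0.46198175 0.08945288 0.2092383 ] [-0.14268438 -0.68813403 -1.17624358] [-3.138067    0.41888563 -2.92950886] 0.021087863516139848 [ 0.793  0.423 -1.389  2.302  1.098  0.603  0.399]
shift [ 0.0284 -0.1462 -0.013 ] [ 0.0145 -0.      0.0329]
```

Request:
move_arm(moves=[[[0, 0.006, -0.029, -0.003, 0.003, 0, 0.0066], [0, 0.0114, -0.0585, -0.005, 0.0058, 0, 0.013], [0, 0.017, -0.088, -0.008, 0.0087, 0, 0.02], [0, 0.0227, -0.117, -0.01, 0.0116, 0, 0.0263], [0, 0.0284, -0.1462, -0.013, 0.0145, 0, 0.0329]]])

```text
clock: 21.2
position: [0.4625, -0.0609, 0.2095]
tool_rot: [-3.139, 0.42, 3.126]
force: [-0.3, -0.0, -1.8]
grip_width: 0.0209
finger_force: 49.4
```

```bash
python3 - <<'E'
from h import *
import json
m,R0=map(np.array,json.load(open("grip2.json")))
s=bot.observe();p,R=cur();print(p,s["force"],s["tool_rot"],s["grip_width"],np.round(s["qpos"],3))
Rw=lambda a:Rn.from_euler('z',a,degrees=True).as_matrix()
go((.462,-.18,.20),Rw(-34)@R0)
E
```

```text
[ 0.46253159 -0.06088601  0.20946203] [-0.25614939 -0.0448144  -1.83986956] [-3.13914501  0.41951678  3.12636202] 0.020911900218270944 [ 1.157  0.411 -1.385  2.309  1.042  0.541  0.566]
shift [ 0.0027 -0.1191  0.0095] [0.0135 0.0001 0.0303]
```

Request:
move_arm(moves=[[[0, 0.0005, -0.024, 0.002, 0.0027, 0, 0.006], [0, 0.001, -0.048, 0.004, 0.0054, 0, 0.012], [0, 0.0016, -0.071, 0.006, 0.008, 0, 0.018], [0, 0.002, -0.095, 0.0076, 0.0108, 0, 0.0242], [0, 0.0027, -0.119, 0.0095, 0.0135, 0, 0.0303]]])

```text
clock: 21.7
position: [0.4626, -0.1801, 0.1997]
tool_rot: [-3.14, 0.42, 2.917]
force: [-0.1, -0.0, -1.6]
grip_width: 0.021
finger_force: 49.4
```

```bash
python3 - <<'E'
from h import *
import json
m,R0=map(np.array,json.load(open("grip2.json")))
s=bot.observe();p,R=cur();print(p,s["force"],s["tool_rot"],s["grip_width"],np.round(s["qpos"],3))
Rw=lambda a:Rn.from_euler('z',a,degrees=True).as_matrix()
R2=Rw(-21.2-21.15)@R0;c=np.array([.4412,-.2725,.044+.09]);go(c-R2@m,R2)
E
```

```text
[ 0.46264494 -0.18011135  0.19972768] [-0.0769539  -0.04177127 -1.63596355] [-3.14013128  0.41988918  2.91665567] 0.02100912662638153 [ 1.298  0.458 -1.277  2.256  1.074  0.539  0.598]
shift [ 0.0223 -0.0969  0.0693] [0.0095 0.0001 0.021 ]
```

Request:
move_arm(moves=[[[0, 0.0045, -0.0194, 0.0139, 0.0019, 0, 0.0042], [0, 0.009, -0.0388, 0.0277, 0.0038, 0, 0.0084], [0, 0.0134, -0.058, 0.0416, 0.0057, 0, 0.0126], [0, 0.0178, -0.0775, 0.0554, 0.0076, 0, 0.0168], [0, 0.0223, -0.0969, 0.0693, 0.0095, 0, 0.021]]])

```text
clock: 22.2
position: [0.4488, -0.2764, 0.1267]
tool_rot: [-3.139, 0.42, 2.773]
force: [0.2, -1.1, -1.8]
grip_width: 0.0209
finger_force: 49.4
```

```bash
cat > vis.py <<'E'
from h import *
import json
def blobs(f,off,thr_dark=None,box=None):
    pass
def pins(f,scale=1):
    "grey blobs inside the red region: returns centroids+areas"
    h=cv2.cvtColor(f,cv2.COLOR_RGB2HSV);red=cv2.inRange(h,(0,120,60),(8,255,255))|cv2.inRange(h,(172,120,60),(180,255,255))
    k=np.ones((3,3),np.uint8);out=[]
    cs,hi=cv2.findContours(red,cv2.RETR_CCOMP,cv2.CHAIN_APPROX_NONE)
    for i,c in enumerate(cs):
        if hi[0][i][3]>=0 and cv2.contourArea(c)>=3:
            x,y,w,hh=cv2.boundingRect(c);M=cv2.moments(c);out.append([M['m10']/M['m00'],M['m01']/M['m00'],M['m00'],w,hh])
    return np.round(out,2),red
E
python3 - <<'E'
from vis import *
s=bot.observe();p,R=cur();print(p,s["force"],s["tool_rot"],s["grip_width"],np.round(s["qpos"],3))
f0=cv2.imread("pics/top0.png")[:,:,::-1];b,_=pins(f0);print("top",b[b[:,1]>240] if len(b) else b)
f0=cv2.imread("pics/scene0.png")[:,:,::-1];b,r=pins(f0);print("scene",b)
f=bot.grab_frame("wrist");np.savez("w7.npz",**{k:np.array(v) for k,v in bot.camera_params("wrist").items()});cv2.imwrite("pics/w7.png",f[:,:,::-1])
b,r=pins(f);print("wrist",b)
m=np.array(json.load(open("grip2.json"))[0]);c=p+R@m
u=np.array([np.cos(np.radians(-21.2)),np.sin(np.radians(-21.2)),0])
print("model c",c)
print("hole near pred",proj("wrist",[c-.035*u+[0,0,-.016]]),"pin near pred",proj("wrist",[(.4087,-.2599,.026),(.4737,-.2851,.026)]))
E
```

```text
[ 0.44878173 -0.27635766  0.12671237] [ 0.18366715 -1.07345424 -1.78590183] [-3.13937076  0.41990596  2.77253558] 0.020852637184401595 [ 1.253  0.593 -1.017  2.252  1.424  0.475  0.341]
top [[360.7 282.3   5.5   4.    4. ]
 [369.3 257.3   5.5   4.    4. ]]
scene [[270.5 138.5   7.    4.    4. ]]
wrist [[284.6   76.07 141.    14.    15.  ]]
model c [ 0.44130364 -0.27245254  0.13316921]
hole near pred [[290.77924235 186.25147278]] pin near pred [[287.66575673  83.65764285]
 [286.90596071 185.76727711]]
```

```bash
python3 - <<'E'
from vis import *
d=np.load("w7.npz");K=cam("wrist",{k:d[k] for k in d});f=cv2.imread("pics/w7.png")
print("pin near",ray("wrist",(284.6,76.07),.0235,K),"top:",ray("top",(360.7,282.3),.025),ray("top",(369.3,257.3),.025))
hsv=cv2.cvtColor(f,cv2.COLOR_BGR2HSV);S=hsv[:,:,1];V=hsv[:,:,2]
print("V rows130-215 step5, cols 200-370 step 10");print(V[130:216:5,190:380:10]);print(S[130:216:5,190:380:10])
E
```

```text
pin near [ 0.40514414 -0.26029875  0.0235    ] top: [ 0.40901853 -0.25956433  0.025     ] [ 0.47458873 -0.28418525  0.025     ]
V rows130-215 step5, cols 200-370 step 10
[[164 136 108 102 139 138 139 140 138 140 142 143 143 140 141 141 168 169
  170]
 [177 119 115 106 144 143 141 141 140 140 139 144 145 139 142 146 176 171
  165]
 [169 160 115 114 138 142 142 139 146 142 139 145 143 143 140 140 177 174
  171]
 [169 127 116 119 140 143 139 142 144 144 139 142 145 145 141 140 171 169
  169]
 [168 166 119 127 141 142 142 138 143 145 146 143 145 145 148 146 172 163
  171]
 [169 163 149 153 151 158 154 153 150 154 152 156 154 150 157 152 153 169
  173]
 [172 161 155 150 161 158 153 152 153 154 152 157 153 157 152 149 153 163
  175]
 [169 175 178 180 187 181 182 175 178 179 184 178 176 186 176 180 178 178
  170]
 [168 172 181 183 188 180 182 177 184 181 183 178 179 187 178 182 183 175
  171]
 [166 174 183 179 187 180 181 178 182 150 185 182 182 185 176 181 179 171
  171]
 [164 171 181 178 190 181 186 178 171  95 104 181 180 185 175 179 182 168
  165]
 [169 172 178 176 187 181 182 180 185 1
[... 1287 characters left out ...]
  16  14  19  17  13  14  14  14  14  19  31
   28]
 [ 34  36  14  14  13  13  16  16  15  83  12  14  14  15  16  13  15  30
   29]
 [ 32  33  13  16  14  14  14  13  14  16  16  13  13  15  16  15  14  34
   35]
 [ 34  31  13  14  12  14  13  14  11  14  16  14  13  15  13  13  14  31
   33]
 [ 33  31  17  13  14  13  16  13  14  12  14  14  13  14  10  11  13  34
   35]
 [ 32  38  15  13  15  12  14  16  15  14  14  14  10  14  13  13  14  34
   34]
 [ 33  32  17  14  14  14  13  15  15  15  13  13  13  15  15  14  18  34
   30]
 [ 32  36  17  17  15  14  16 172 169 174 174 171  18  14  13  14  12  34
   30]
 [ 32  34  23  15  16  13  17 193 198 191 188 189  69  15  15  13  14  35
   30]]
```

```bash
cat >> vis.py <<'E'
from scipy.optimize import least_squares
th=np.linspace(0,2*np.pi,48)
def ring(c,r,z):return np.c_[c[0]+r*np.cos(th),c[1]+r*np.sin(th),np.full(48,z)]
def hullc(P):
    h=cv2.convexHull(P.astype(np.float32));M=cv2.moments(h);return np.array([M['m10']/M['m00'],M['m01']/M['m00']]),M['m00']
def pin_xy(uv,K,g):
    f=lambda x:hullc(proj("wrist",np.r_[ring(x,.003,.020),ring(x,.003,.0245),ring(x,.0018,.027)],K))[0]-uv
    r=least_squares(f,g);P=proj("wrist",np.r_[ring(r.x,.003,.020),ring(r.x,.003,.0245),ring(r.x,.0018,.027)],K)
    return r.x,hullc(P)[1]
def hole_uv(f,box):
    x0,x1,y0,y1=box;V=f.max(2)[y0:y1,x0:x1].astype(int);md=np.median(V);mk=(np.abs(V-md)>14).astype(np.uint8)
    n,l,st,ce=cv2.connectedComponentsWithStats(mk);i=1+np.argmax(st[1:,4]);h=cv2.convexHull(np.argwhere(l==i)[:,::-1].astype(np.float32));M=cv2.moments(h)
    return np.array([M['m10']/M['m00']+x0,M['m01']/M['m00']+y0]),st[i]
E
python3 - <<'E'
from vis import *
d=np.load("w7.npz");K=cam("wrist",{k:d[k] for k in d});f=cv2.imread("pics/w7.png")
uv,st=hole_uv(f,(262,302,168,206));print("hole",uv,st)
h=ray("wrist",uv,.1172,K)
P=proj("wrist",ring(h,.0038,.1172),K);print("expected bbox",np.ptp(P,0))
x,A=pin_xy(np.array([284.6,76.07]),K,[.405,-.26]);print("pin",x,A)
u=np.array([np.cos(np.radians(-21.2)),np.sin(np.radians(-21.2))]);w=np.array([-u[1],u[0]])
e=x-h[:2];print("hole",h,"pin-hole along,left (mm)",1e3*e@u,1e3*e@w)
p,R=cur();m=R.T@(np.r_[h[:2]+.035*u,.1332]-p);print("m from hole",m)
# top camera silhouettes
Kt=cam("top")
for q,g in (((360.7,282.3),[.409,-.26]),((369.3,257.3),[.4745,-.284])):
    fn=lambda x:hullc(proj("top",np.r_[ring(x,.003,.020),ring(x,.003,.0245),ring(x,.0018,.027)],Kt))[0]-q
    print("top pin",least_squares(fn,g).x)
E
```

```text
hole [283.42675894 183.04267589] [  9   7  24  18 288]
expected bbox [21.24821281 16.99091174]
pin [ 0.4056034  -0.26046955] 129.53873591055162
hole [ 0.4063382 -0.2617305  0.1172   ] pin-hole along,left (mm) -1.1410574093515962 0.9098936186582236
m from hole [ 0.00518491  0.00107172 -0.01167024]
top pin [ 0.40911781 -0.25997365]
top pin [ 0.47482789 -0.28464803]
```

```bash
cat >> vis.py <<'E'
def edges(mask,rows,lo,hi):
    L=[];Rr=[]
    for v in rows:
        x=np.nonzero(mask[v,lo:hi])[0]
        if len(x)>20:L.append((x[0]+lo,v));Rr.append((x[-1]+lo,v))
    return np.array(L),np.array(Rr)
def line_yaw(pts,z,K):
    X=np.array([ray("wrist",q,z,K)[:2] for q in pts]);c=np.median(X,0)
    v=cv2.fitLine(X.astype(np.float32),cv2.DIST_HUBER,0,.001,.001)[:2].ravel()
    if v[0]<0:v=-v
    return np.degrees(np.arctan2(v[1],v[0])),len(pts)
E
python3 - <<'E'
from vis import *
p,R=cur();go(p+[-.0007,.0013,-.061],R)
d=np.load("w7.npz");K=cam("wrist",{k:d[k] for k in d});f=cv2.imread("pics/w7.png")[:,:,::-1]
_,red=pins(f)
ys=[v for v in range(0,150) if red[v].sum()>255*40];print("red rows",ys[0],ys[-1])
L,Q=edges(red,range(ys[0]+4,145,2),150,420);print(L[::8].tolist(),Q[::8].tolist());print("base yaw L,R",line_yaw(L,.02,K),line_yaw(Q,.02,K))
h=cv2.cvtColor(f,cv2.COLOR_RGB2HSV);g=((h[:,:,1]<24)&(h[:,:,2]>135)).astype(np.uint8);g=cv2.morphologyEx(g,cv2.MORPH_OPEN,np.ones((5,5)))
L,Q=edges(g,range(168,206,2),180,390);print(L[::6].tolist(),Q[::6].tolist());print("plate yaw",line_yaw(L,.1172,K),line_yaw(Q,.1172,K))
E
```

```text
shift [0.0258 0.0011 0.0553] [0. 0. 0.]
red rows 22 149
[[213, 26], [211, 42], [213, 58], [215, 74], [217, 90], [219, 106], [221, 122], [223, 138]] [[357, 26], [359, 42], [357, 58], [355, 74], [352, 90], [350, 106], [348, 122], [346, 138]]
base yaw L,R (np.float32(-21.29977), 60) (np.float32(-21.12783), 60)
[[202, 168], [204, 180], [206, 192], [209, 204]] [[360, 168], [358, 180], [356, 192], [354, 204]]
plate yaw (np.float32(-21.388018), 19) (np.float32(-21.441904), 19)
```

Request:
move_arm(moves=[[[0, 0.0065, 0.0011, 0.0138, 0, 0, 0], [0, 0.013, 0.0011, 0.0276, 0, 0, 0], [0, 0.0194, 0.0011, 0.0415, 0, 0, 0], [0, 0.0258, 0.0011, 0.0553, 0, 0, 0], [0, 0.0258, 0.0011, 0.0553, 0, 0, 0]]])

```text
clock: 22.75
position: [0.4478, -0.2734, 0.0648]
tool_rot: [-3.141, 0.418, 2.773]
force: [-0.8, -0.1, -2.7]
grip_width: 0.0214
finger_force: 49.4
```

```bash
python3 - <<'E'
from vis import *
s=bot.observe();p,R=cur();print(p,s["force"],s["tool_rot"],np.round(s["qpos"],3))
f=bot.grab_frame("wrist");K=cam("wrist");cv2.imwrite("pics/w8.png",f[:,:,::-1])
p,R=cur();m=np.array([.0051,.001,-.0095]);c=p+R@m;zt=c[2]-.016;print("c",c)
b,_=pins(f);print("pins",b)
u=np.array([np.cos(np.radians(-21.2)),np.sin(np.radians(-21.2))]);w=np.array([-u[1],u[0]])
uv,st=hole_uv(f,(262,302,168,206));h=ray("wrist",uv,zt,K);print("hole",uv,st,h)
for q in b:
    if 60<q[1]<170 and q[2]>60:
        x,A=pin_xy(q[:2],K,[.405,-.26]);e=x-h[:2];print("pin",x,A,q[2],"along,left",1e3*e@u,1e3*e@w, "world",e*1e3)
E
```

```text
[ 0.44780006 -0.27343964  0.06477448] [-0.75302036 -0.12744795 -2.65972228] [-3.14119744  0.41762672  2.77327856] [ 1.199  0.744 -0.969  2.285  1.762  0.543  0.054]
c [ 0.44057697 -0.2694004   0.07238387]
pins [[280.04 137.36 232.5   17.    20.  ]]
hole [282.89951378 183.15883306] [  9   7  24  18 300] [ 0.4083543  -0.25727409  0.05638387]
pin [ 0.40879279 -0.25863411] 208.7789114008192 232.5 along,left 0.900638891389101 -1.1094122999654668 world [ 0.43849633 -1.36002464]
```

```bash
python3 - <<'E'
from h import *
p,R=cur();go(p+[.00044,-.00136,-.013],R);print(p+[.00044,-.00136,-.013])
E
```

```text
shift [ 0.0045 -0.0011  0.0122] [0. 0. 0.]
[ 0.4486053  -0.27476223  0.05277611]
```

Request:
move_arm(moves=[[[0, 0.0022, -0.0006, 0.006, 0, 0, 0], [0, 0.0045, -0.0011, 0.0122, 0, 0, 0], [0, 0.0045, -0.0011, 0.0122, 0, 0, 0], [0, 0.0045, -0.0011, 0.0122, 0, 0, 0], [0, 0.0045, -0.0011, 0.0122, 0, 0, 0]]])

```text
clock: 23.3
position: [0.4489, -0.2749, 0.0538]
tool_rot: [-3.14, 0.42, 2.775]
force: [0.0, -0.3, -1.9]
grip_width: 0.0212
finger_force: 49.5
```

```bash
cat >> vis.py <<'E'
def rel(save):
    K=cam("wrist");p,R=cur();f=bot.grab_frame("wrist");cv2.imwrite(save,f[:,:,::-1])
    m=np.array([.0051,.001,-.0095]);c=p+R@m;zt=c[2]-.016;print("p",p,"c",c,bot.observe()["force"])
    b,_=pins(f);print("pins",b)
    u=np.array([np.cos(np.radians(-21.2)),np.sin(np.radians(-21.2))]);w=np.array([-u[1],u[0]])
    uv,st=hole_uv(f,(262,302,168,206));h=ray("wrist",uv,zt,K);print("hole",uv,st,h)
    for q in b:
        if 60<q[1]<170 and q[2]>60:
            x,A=pin_xy(q[:2],K,[.405,-.26]);e=x-h[:2];print("pin",x,A,q[2],"along,left",1e3*e@u,1e3*e@w,"world",e*1e3)
E
python3 - <<'E'
from vis import *
rel("pics/w9.png");rel("pics/w10.png")
E
```

```text
p [ 0.4489187  -0.27491863  0.0537639 ] c [ 0.44132003 -0.2709081   0.06035449] [ 0.41658988 -0.0678411  -1.7700762 ]
pins []
hole [282.90982287 183.18411165] [  9   7  24  18 304] [ 0.40907074 -0.25877366  0.04435449]
p [ 0.4489004  -0.27493422  0.05377869] c [ 0.44130168 -0.27092318  0.06036891] [ 0.01923103 -0.52432434 -1.49706026]
pins []
hole [283.22747748 183.11599099] [  9   7  24  18 291] [ 0.40909122 -0.25867484  0.04436891]
```

```bash
python3 - <<'E'
from vis import *
K=cam("wrist");f=cv2.imread("pics/w9.png")[:,:,::-1];_,red=pins(f)
print(proj("wrist",[(.4088,-.2586,.027),(.4088,-.2586,.0235),(.4088,-.2586,.020)],K))
for v in range(132,160,2):
    x=np.nonzero(red[v,230:335]==0)[0]+230;print(v,len(x),x[:1],x[-1:],x.mean() if len(x) else 0)
f8=cv2.imread("pics/w8.png")[:,:,::-1]
E
```

```text
[[283.03569915 156.06024488]
 [283.01359112 151.28349844]
 [282.99224983 146.66869645]]
132 0 [] [] 0
134 0 [] [] 0
136 0 [] [] 0
138 0 [] [] 0
140 10 [278] [287] 282.5
142 13 [277] [289] 283.0
144 14 [276] [289] 282.5
146 15 [275] [289] 282.0
148 15 [275] [289] 282.0
150 28 [248] [290] 274.35714285714283
152 105 [230] [334] 282.0
154 105 [230] [334] 282.0
156 105 [230] [334] 282.0
158 105 [230] [334] 282.0
```

```bash
python3 - <<'E'
from vis import *
K=cam("wrist");u=np.array([np.cos(np.radians(-21.2)),np.sin(np.radians(-21.2))]);w=np.array([-u[1],u[0]])
h=np.array([.40908,-.25872])
for a in (-2,-1,0,1,2):
  for l in (-.5,0,.5):
    x=h+(a*u+l*w)*1e-3;P=proj("wrist",np.r_[ring(x,.003,.020)],K);print(a,l,"minrow",P[:,1].min().round(2),"cols",P[:,0].min().round(1),P[:,0].max().round(1))
E
```

```text
-2 -0.5 minrow 136.63 cols 274.4 289.1
-2 0 minrow 136.64 cols 275.7 290.3
-2 0.5 minrow 136.64 cols 276.9 291.5
-1 -0.5 minrow 138.81 cols 274.5 289.1
-1 0 minrow 138.81 cols 275.7 290.3
-1 0.5 minrow 138.81 cols 276.9 291.5
0 -0.5 minrow 140.96 cols 274.5 289.0
0 0 minrow 140.96 cols 275.7 290.2
0 0.5 minrow 140.97 cols 276.9 291.4
1 -0.5 minrow 143.09 cols 274.5 289.0
1 0 minrow 143.1 cols 275.7 290.2
1 0.5 minrow 143.1 cols 276.9 291.4
2 -0.5 minrow 145.21 cols 274.5 288.9
2 0 minrow 145.21 cols 275.7 290.1
2 0.5 minrow 145.22 cols 276.9 291.3
```

```bash
python3 - <<'E'
from h import *
p,R=cur();go(p+[-.0006,-.0001,-.0095],R);print(R.T@[0,0,-.002])
E
```

```text
shift [ 0.0044 -0.0003  0.0085] [0. 0. 0.]
[8.16192806e-04 3.83828976e-06 1.82587365e-03]
```

Request:
move_arm(moves=[[[0, 0.002, -0.0003, 0.004, 0, 0, 0], [0, 0.0044, -0.0003, 0.0085, 0, 0, 0], [0, 0.0044, -0.0003, 0.0085, 0, 0, 0], [0, 0.0044, -0.0003, 0.0085, 0, 0, 0]]])

```text
clock: 23.8
position: [0.4481, -0.2748, 0.0436]
tool_rot: [-3.14, 0.419, 2.775]
force: [0.6, -0.2, -2.5]
grip_width: 0.0209
finger_force: 49.6
```

Request:
move_arm(moves=[[[0, 0.0008, 0, 0.0018, 0, 0, 0], [0, 0.0008, 0, 0.0018, 0, 0, 0]]])

```text
clock: 24.0
position: [0.448, -0.2745, 0.0418]
tool_rot: [-3.14, 0.42, 2.775]
force: [-2.6, 3.4, -0.8]
grip_width: 0.021
finger_force: 50.1
```

Request:
move_arm(moves=[[[0, 0.0008, 0.0003, 0.0008, 0, 0, 0], [0, 0.0012, 0.0003, 0.0016, 0, 0, 0], [0, 0.0012, 0.0003, 0.0016, 0, 0, 0]]])

```text
clock: 24.3
position: [0.4476, -0.2742, 0.0398]
tool_rot: [-3.14, 0.419, 2.775]
force: [-3.5, 3.7, -1.2]
grip_width: 0.0207
finger_force: 50.0
```

Request:
move_arm(moves=[[[0, 0.0008, 0.0003, 0.0008, 0, 0, 0], [0, 0.0013, 0.0003, 0.0013, 0, 0, 0], [0, 0.0013, 0.0003, 0.0013, 0, 0, 0]]])

```text
clock: 24.6
position: [0.4474, -0.274, 0.0382]
tool_rot: [-3.14, 0.42, 2.775]
force: [-1.1, 1.6, -2.5]
grip_width: 0.0209
finger_force: 49.7
```

Request:
move_arm(moves=[[[0, 0.0004, 0, 0.0009, 0, 0, 0], [0, 0.0004, 0, 0.0009, 0, 0, 0]]])

```text
clock: 24.8
position: [0.4475, -0.2741, 0.0375]
tool_rot: [-3.139, 0.42, 2.775]
force: [-5.5, 2.3, 7.0]
grip_width: 0.0213
finger_force: 50.8
```

Request:
move_arm(moves=[[[0, -0.0003, 0, -0.0006, 0, 0, 0], [0.3, -0.0003, 0, -0.0006, 0, 0, 0], [0.6, -0.0003, 0, -0.0006, 0, 0, 0], [0.6, -0.0003, 0, -0.0006, 0, 0, 0], [0.6, -0.0003, 0, -0.0006, 0, 0, 0]]])

```text
clock: 25.3
position: [0.4475, -0.2741, 0.0381]
tool_rot: [-3.14, 0.42, 2.775]
force: [-0.6, 0.3, -0.3]
grip_width: 0.0512
finger_force: 0.0
```

Request:
move_arm(moves=[[[0.6, 0, 0, -0.02, 0, 0, 0], [0.6, 0, 0, -0.05, 0, 0, 0], [0.6, 0, 0, -0.08, 0, 0, 0], [0.6, 0, 0, -0.1, 0, 0, 0], [0.6, 0, 0, -0.1, 0, 0, 0]]])

```text
clock: 25.8
position: [0.4093, -0.2598, 0.1314]
tool_rot: [-3.137, 0.423, 2.776]
force: [-0.5, -0.2, -1.0]
grip_width: 0.051
finger_force: 0.0
```

```bash
python3 - <<'E'
from vis import *
s=bot.observe();print(s["position"],s["force"],s["grip_width"],np.round(s["qpos"],3))
K=cam("wrist");f=bot.grab_frame("wrist");cv2.imwrite("pics/w11.png",f[:,:,::-1])
h=cv2.cvtColor(f,cv2.COLOR_RGB2HSV)
# predicted plate corners if seated: pin mid from wrist, height .028, vs perched .035
M=np.array([.4413,-.2720]);u=np.array([np.cos(np.radians(-21.2)),np.sin(np.radians(-21.2))]);w=np.array([-u[1],u[0]])
for z in (.028,.035):
    print(z,proj("wrist",[np.r_[M+a*u+b*w,z] for a,b in ((-.045,.028),(-.045,-.028),(.045,.028),(.045,-.028),(-.035,0))],K).round(1).tolist())
g=((h[:,:,1]<26)&(h[:,:,2]>120)).astype(np.uint8);g=cv2.morphologyEx(g,cv2.MORPH_OPEN,np.ones((5,5)))
n,l,st,ce=cv2.connectedComponentsWithStats(g);print(st[st[:,4]>800])
for v in range(60,260,10):
    x=np.nonzero(g[v,150:420])[0]+150;print(v,x[:1],x[-1:],len(x))
E
```

```text
[ 0.4093314  -0.25982218  0.1314283 ] [-0.52576661 -0.23562005 -1.0131085 ] 0.051043632397889595 [ 1.277  0.511 -1.001  2.348  1.482  0.403  0.257]
0.028 [[328.0, 131.5], [235.9, 131.1], [318.0, 235.6], [245.0, 235.3], [281.9, 145.5]]
0.035 [[329.1, 137.4], [234.8, 137.0], [318.6, 242.2], [244.2, 241.9], [281.9, 151.6]]
[[     0      0    560    420 228106]
 [   239    126     88    108   4479]
 [   106    242     55     41   1501]
 [   219    346    129     10    949]]
60 [] [] 0
70 [] [] 0
80 [] [] 0
90 [] [] 0
100 [] [] 0
110 [] [] 0
120 [] [] 0
130 [239] [326] 88
140 [239] [326] 85
150 [240] [325] 86
160 [240] [324] 51
170 [241] [323] 29
180 [302] [322] 21
190 [303] [321] 19
200 [303] [320] 18
210 [302] [319] 18
220 [302] [319] 18
230 [301] [317] 17
240 [] [] 0
250 [150] [155] 6
```

```bash
python3 - <<'E'
from watch import *
F=watch(6);cv2.imwrite("pics/s_end.png",F[:,:,::-1])
r=cv2.imread("pics/s_rel.png")[:,:,::-1]
def bl(f):
    h=cv2.cvtColor(f,cv2.COLOR_RGB2HSV);m=cv2.inRange(h,(100,110,40),(128,255,255))>0;o=[]
    for x in range(320,500,30):
        y=np.nonzero(m[60:260,x])[0]+60;o.append((y.min(),y.max()) if len(y) else None)
    return o
print(bl(r));print(bl(F))
t=bot.grab_frame("top");t0=cv2.imread("pics/top0.png")[:,:,::-1]
for n,(x0,x1,y0,y1) in dict(spare=(265,300,250,300),cup=(285,318,142,178),bottle=(328,355,142,178),jar=(372,405,145,182),tools=(400,450,165,290),bur=(140,165,160,185)).items():
    print(n,(np.abs(t[y0:y1,x0:x1].astype(int)-t0[y0:y1,x0:x1]).max(2)>60).sum())
E
```

```text
26.2 [ 465.38  150.4  1709.  ] [ 466.52  151.02 1728.  ] changed px 0
[(np.int64(75), np.int64(164)), (np.int64(86), np.int64(174)), (np.int64(98), np.int64(194)), (np.int64(108), np.int64(203)), (np.int64(120), np.int64(221)), (np.int64(133), np.int64(147))]
[(np.int64(66), np.int64(79)), (np.int64(80), np.int64(175)), (np.int64(91), np.int64(183)), (np.int64(102), np.int64(199)), (np.int64(113), np.int64(217)), (np.int64(125), np.int64(234))]
spare 0
cup 0
bottle 0
jar 0
tools 4
bur 0
```

```bash
python3 - <<'E'
from watch import *
def bl(f):
    h=cv2.cvtColor(f,cv2.COLOR_RGB2HSV);m=cv2.inRange(h,(100,110,40),(128,255,255))>0
    return [int(np.nonzero(m[60:260,x])[0].min()+60) for x in range(350,500,10)]
w=cv2.imread("pics/w6.png")[:,448:,::-1];F6=np.zeros((420,560,3),np.uint8);F6[60:420,200:560]=cv2.resize(np.ascontiguousarray(w),(360,360))
print("rel",bl(cv2.imread("pics/s_rel.png")[:,:,::-1]));print("t18.8",bl(F6));print("t26",bl(cv2.imread("pics/s_end.png")[:,:,::-1]))
for i in range(20): f=bot.grab_frame("scene")
print("now",bot.observe()["clock"],bl(f))
# rise from scene geometry: sash top edge shift per mm
n=np.array([.54,.166]);print(proj("scene",[(.54,.166,z) for z in (.40,.41,.46)]))
E
```

```text
rel [86, 90, 94, 98, 101, 105, 108, 112, 116, 120, 125, 128, 133, 137, 141]
t18.8 [86, 90, 94, 98, 101, 104, 108, 112, 116, 120, 125, 129, 133, 137, 141]
t26 [80, 83, 87, 91, 95, 99, 102, 106, 110, 113, 117, 121, 125, 129, 133]
now 27.25 [79, 83, 87, 91, 95, 99, 102, 106, 110, 113, 117, 121, 125, 129, 133]
[[392.17839326 139.80009004]
 [393.58154874 134.47641376]
 [401.21828186 105.45347103]]
```

```bash
python3 - <<'E'
from watch import *
g=lambda f:cv2.cvtColor(f,cv2.COLOR_RGB2GRAY)[60:150,330:520].astype(np.float32)
a=g(cv2.imread("pics/s_end.png")[:,:,::-1]);w=cv2.createHanningWindow((190,90),cv2.CV_32F)
for k in range(3):
    for i in range(10): f=bot.grab_frame("scene")
    print(bot.observe()["clock"],cv2.phaseCorrelate(a,g(f),w))
E
```

```text
27.75 ((0.05037374506487424, 0.07870014270780956), 1.1953637295299107)
28.25 ((-0.03669307792232246, -0.03127796166980801), 1.1355325912987744)
28.75 ((0.05503409871002418, 0.002281612532861743), 1.153746313739706)
```

The sash is stationary at about q = 0.24, the plate is seated flat over both pins, and the gripper is clear of everything, so I'm handing the job in.

```bash
python3 -c "
from workcell import bot
print(bot.job_done())"
```

```text
the job is handed in; nothing more can be done
None
```

The job is handed in. The sash stands open by itself at a rise of about 0.24 m, below the red marks, and the plate with the yellow tooth model lies flat and fully down over both pins. Two caveats: I set the plate down once at the hood mouth to regrip it, and after release the sash rose about 12 mm (probably nudged by the hand), then stayed still.

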